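# Level the drying shelf

## Robot

A 7-joint arm with a two-finger parallel gripper is mounted at the origin on a cart in front of the work surface, level with it; the furniture and walls round the work are solid. World frame = base frame: x ahead of the robot, y to its left, z up, the work surface at z = 0. Lengths are in m, angles in rad, forces in N, time in s.
With the tool pointing down it reaches from about 0.4 to 0.85 m from the base axis. Payload 10.4 kg.
Tool frame: the origin (TCP) lies on the centre line of the jaws, within the pads' length; the fingertips stand 19 mm ahead of it and the grasp point (between the pads) is the TCP; x points along the fingers, y is the direction in which the jaws open and shut, and the axes are right-handed (so a half turn about x gives the same grasp; the last joint's range is limited). The gripper opens to 87 mm and grips with 3 to 60 N. Pads are 19 mm wide; open, the fingers measure 117 mm over their backs; the gripper's body (75 mm by 190 mm) begins 51 mm behind the grasp point.
Start: joints at [-1.177, 0.332, -0.065, 1.46, 0.022, 1.35, -0.088], TCP at [0.253, 0.572, 0.213] pointing down, gripper open.
Joint ranges: [-2.6, 2.6], [-0.5, 2.12], [-1.47, 1.34], [0.16, 2.42], [-1.27, 4.41], [0.06, 2.06], [-2.6, 2.6]. Speed limits (rad/s): [2.22, 2.22, 2.79, 2.79, 3.14, 3.14, 3.14].

## Interface

Orientations are given as a 3x3 rotation matrix whose columns are the frame's x, y, z axes.
In Python, from station import env gives the robot as it stands. The module is installed in compiled form; this text tells all that it offers.
- The arm moves only by the tool jog_arm, never from a script. Its argument "steps" is a list of rows, each a list of 3 entries, a list of its own where there are three numbers: the shift along the tool's x, y, z in mm, then the turn, a rotation vector about the tool's x, y, z in rad, then the opening, from 0 (shut) to 1 (fully open). A call has 1 to 10 rows; each row shifts and turns the commanded pose from where the row before left it, along the tool's axes as they then stand; what a row does not reach is not made up. A row lasts 1/12 s, in which the tool goes at most 41.7 mm and 7.16 degrees, less where a joint would pass 70% of its speed; a pose out of reach is approached as far as the arm can. A call is refused whole if a number of a shift passes 41.7 or a number of a turn 0.125, either way. A call with a gripper value outside its range is refused whole. The fingers move at their own pace and stop on an object; "grip_force" is the grip in N (left out, the last holds). Time passes only in rows, so rows that do not move let the fingers close. It gives the time, the measured TCP pose, the force and the opening at its end, in the units of the state.
- env.observe(): the state, without advancing time (a new reading comes with each control period).
- env.camera(name): name is "scene" or "top" or "wrist"; returns a dict with "image" (480x640x3 uint8, blue, green, red), "intrinsics" (3x3 intrinsics, pixels), "pose" (4x4, takes a point from camera to world coordinates); the wrist camera has in their place "hand_eye" (4x4, takes a point from camera to tool coordinates, whose origin is the TCP and whose axes are the tool frame's). Camera axes: x right, y up, looking along -z (the intrinsics and any distortion apply to the point x, -y, -z); pixel columns grow to the right and rows downward; lengths in m; the calibration is good to about 2 mm. A picture is of the moment at which its call begins: read the wrist's pose just before it. There is no depth.
- env.job_done(): hands the job in, once; it reports no verdict.
The state is a dict: "time_s": time; "joint_positions": joint angles; "dq": joint speeds; "joint_torque": joint torques, N m; "eef_pos": TCP position; "tool_rot": TCP orientation; "ft_force": force on the tool from outside, world axes, zero at the start; "torque": the same for the moment, N m; "opening": finger opening in m.
Only numpy, scipy, OpenCV 4.12 (cv2) and the standard library are available. Lean on these libraries where they do the work, as an engineer would, in place of code of your own. Each camera call takes 0.05 s, during which the arm holds its last target. There are 200 camera calls.

## Task

The drying shelf slopes: stand the spirit level lengthways on one of its two narrow rails and let go, then turn the black wing knob of the levelling foot until the bubble rests between the two lines. Then press the level down onto its rail with the fingers, lightly (about a kilo's weight), and finish while still pressing, bubble between the lines, so that I can tighten the lock nut. Do not disturb the tape roll or the pencil.

Things in the scene. Friction and masses are not known exactly. Their poses are not given: they have to be found in the camera images.
- level: spirit level: aluminium bar with black end caps, 150 long x 26 wide x 40 mm high, 0.22 kg, loose, standing on its base on the table to the right of the shelf's near end. Origin: centre of its underside; x along its length, z up. A vial lies along x in a 66 x 17 mm window in its top. The sides may be gripped anywhere across the 26 mm, the top pressed anywhere (the window is covered)
- bubble (a joint): where the pale 17 mm bubble's centre stands in the vial, m along the level's x axis; 0 = midway between the two black lines, which are 23 mm apart, so it is between them within +-0.003. It runs to the higher end, 10 mm per degree of slope, stops at +-20 mm, and takes about 1 s to settle. Near 0 while the level stands on the table
- rack: fixed foot plate of the drying shelf (300 x 100 mm over all; does not slide). Origin: on the table under the middle of the rails; x along the rails away from the levelling foot, roughly away from the robot; y left, z up. The levelling foot stands at (-150, 0) mm, the two plain far feet at (110, +-38) mm
- shelf: the tilting part: two wooden rails on edge, parallel to x, a plywood panel at the far end, a cross piece with a steel angle for the screw at the near end. It tilts about the two far feet only. Origin: midway between these feet, at (110, 0, 0) mm on the rack; z up when level. At the start its foot end is 0.65 to 1.3 degrees low. Pressing on it does not turn the screw
- rail_left (a point): middle of the top edge of the left rail (y = +38 mm on the rack), 85 mm above the table when level; x along the rail, z up. Top edge 20 mm wide, 200 mm long; nothing stands above it
- rail_right (a point): the same for the right rail (y = -38 mm)
- wing_knob (a point): on the levelling screw's upright axis at gripping height, 113 mm above the table; turns with the knob, x along the wing. Black wing 66 long x 11 thick x 24 mm high, top at 125 mm, over a round 27 mm hub: grip across the 11 mm. Clockwise from above raises the foot end: coarse thread, 12 mm a turn, 4.2 mm of bubble per radian. Takes 0.12 N m, stays where left; the knob keeps its height
- masking_roll: roll of masking tape, 96 mm across, 24 mm high, lying flat, a bystander; origin centre of its underside
- pencil_flat: flat red carpenter's pencil 168 mm long, a bystander; origin centre of its underside

How it is judged:
On the way, in this order (a step that is already met when the one before it is completed fails the run):
1. the level stands lengthways on one rail, let go (((y of level in the frame of rail_left between -0.008 and 0.008 m and x of level in the frame of rail_left between -0.028 and 0.028 m and z of level in the frame of rail_left between -0.003 and 0.004 m and angle between the x axis of level and the x axis of rail_left, either way round below 0.08 rad) or (y of level in the frame of rail_right between -0.008 and 0.008 m and x of level in the frame of rail_right between -0.028 and 0.028 m and z of level in the frame of rail_right between -0.003 and 0.004 m and angle between the x axis of level and the x axis of rail_right, either way round below 0.08 rad)) and angle between level's own z axis and vertical below 0.06 rad and contact force between the fingers and level below 0.2 N and contact force between level and shelf above 1 N), for 0.3 s.
2. the shelf is level and the bubble rests between the lines, with no finger on the level (((y of level in the frame of rail_left between -0.008 and 0.008 m and x of level in the frame of rail_left between -0.028 and 0.028 m and z of level in the frame of rail_left between -0.003 and 0.004 m and angle between the x axis of level and the x axis of rail_left, either way round below 0.08 rad) or (y of level in the frame of rail_right between -0.008 and 0.008 m and x of level in the frame of rail_right between -0.028 and 0.028 m and z of level in the frame of rail_right between -0.003 and 0.004 m and angle between the x axis of level and the x axis of rail_right, either way round below 0.08 rad)) and angle between level's own z axis and vertical below 0.06 rad and contact force between the fingers and level below 0.2 N and value of joint bubble between -0.003 and 0.003 m and angle between shelf's own z axis and vertical below 0.007 rad), for 0.5 s.
At the end, for the whole second after the job is handed in: Level upright lengthways on a rail (within 8 mm of its centre line, 28 mm of its middle, 0.08 rad), bubble within 3 mm of the middle, shelf within 0.007 rad of level, fingers pressing so that the level bears on the shelf with 6 to 30 N (its own 2 N included) (((y of level in the frame of rail_left between -0.008 and 0.008 m and x of level in the frame of rail_left between -0.028 and 0.028 m and z of level in the frame of rail_left between -0.003 and 0.004 m and angle between the x axis of level and the x axis of rail_left, either way round below 0.08 rad) or (y of level in the frame of rail_right between -0.008 and 0.008 m and x of level in the frame of rail_right between -0.028 and 0.028 m and z of level in the frame of rail_right between -0.003 and 0.004 m and angle between the x axis of level and the x axis of rail_right, either way round below 0.08 rad)) and angle between level's own z axis and vertical below 0.06 rad and value of joint bubble between -0.003 and 0.003 m and angle between shelf's own z axis and vertical below 0.007 rad and contact force between level and shelf between 6 and 30 N and contact force between the fingers and level above 3 N); the arm keeps its last pose, push and grip.
It fails at once if the roll of tape is moved by more than 30 mm (distance of masking_roll from where it was at the start of the episode above 0.03 m).
It fails at once if the pencil is moved by more than 30 mm (distance of pencil_flat from where it was at the start of the episode above 0.03 m).
It fails at once if the level is rammed or leaned on (over 60 N on the shelf) (contact force between level and shelf above 60 N).
It also fails if it takes over 69 s, if anything falls off the work surface, if the arm or the gripper's body presses on something with over 40 N, if the wrist force passes 120 N, or if a joint passes its speed limit or range.

## Working session

There is one attempt and no reset: what is moved stays moved. The work goes in short steps, Python scripts to look and compute and a tool call to move; the robot and the scene stay as the last step left them, time stands still between calls to the robot, and variables do not carry over. Pictures are saved under pics/ and viewed, about 8 in all and at most 12, crops included, and the job is handed in when it is done.

Besides the shell and the picture viewer there is one more tool, called after "Emit:" by a JSON object that holds its "api" and its "payload", one argument or row to a line. jog_arm: Moves the arm, as the interface text tells. Its arguments: {"type":"object","properties":{"steps":{"type":"array","items":{"type":"array"}},"grip_force":{"type":"number"}},"required":["steps"]}

```bash
mkdir -p pics; cat > h.py <<'E'
import numpy as np, cv2
from station import env
np.set_printoptions(precision=4,suppress=True)
def ray(c,uv,T=None):
    T=c['pose'] if T is None else T
    K=np.array(c['intrinsics']); T=np.array(T)
    p=np.linalg.inv(K)@[uv[0],uv[1],1]
    return T[:3,3], T[:3,:3]@np.array([p[0],-p[1],-p[2]])
def atz(c,uv,z,T=None):
    o,d=ray(c,uv,T); return o+d*(z-o[2])/d[2]
def proj(c,P,T=None):
    T=np.array(c['pose'] if T is None else T); K=np.array(c['intrinsics'])
    p=T[:3,:3].T@(np.array(P)-T[:3,3]); q=K@[p[0],-p[1],-p[2]]; return q[:2]/q[2]
def wristT(c,s):
    T=np.eye(4);T[:3,:3]=s['tool_rot'];T[:3,3]=s['eef_pos'];return T@np.array(c['hand_eye'])
E
python3 - <<'E'
from h import *
s=env.observe();print(s['eef_pos'],s['tool_rot'],s['opening'],s['time_s'],s['ft_force'])
for n in ['scene','top']:
    c=env.camera(n);cv2.imwrite(f'pics/{n}0.png',c['image']);print(n,c.keys(),c['intrinsics'],c['pose'])
    np.save(f'{n}.npy',c,allow_pickle=True)
E
```

```text
[0.2529 0.5711 0.2123] [[-0.0005  0.4048  0.9144]
 [-0.0013  0.9144 -0.4048]
 [-1.     -0.0014  0.    ]] 0.08707382550793871 0.0 [0.1183 0.1458 0.5306]
scene dict_keys(['image', 'intrinsics', 'pose']) [[489.3589   0.     317.3309]
 [  0.     489.3589 238.4429]
 [  0.       0.       1.    ]] [[ 0.8838  0.2705 -0.3817  0.147 ]
 [-0.4676  0.4835 -0.74   -0.8634]
 [-0.0157  0.8325  0.5538  0.7146]
 [ 0.      0.      0.      1.    ]]
top dict_keys(['image', 'intrinsics', 'pose']) [[445.9905   0.     323.4627]
 [  0.     445.9905 235.2669]
 [  0.       0.       1.    ]] [[ 0.0054  0.9955 -0.0949  0.4644]
 [-0.9999  0.0069  0.0153 -0.0168]
 [ 0.0159  0.0948  0.9954  1.2289]
 [ 0.      0.      0.      1.    ]]
```

View pics/scene0.png

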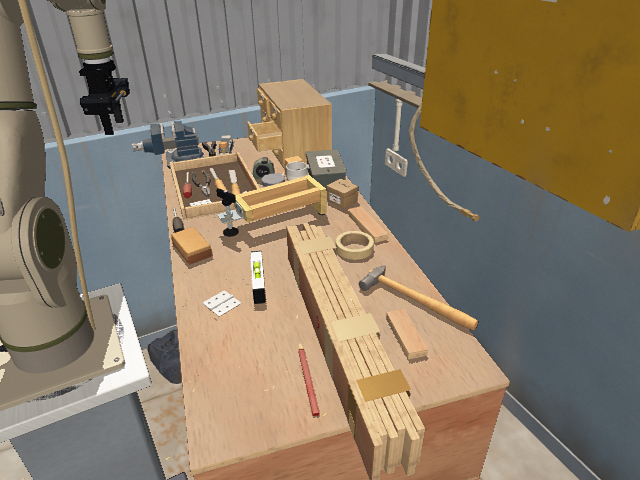

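```bash
python3 -c "
import cv2
i=cv2.imread('pics/top0.png');cv2.imwrite('pics/top0c.png',cv2.resize(i[60:360,200:600],(800,600),interpolation=cv2.INTER_CUBIC))"
```

```text
(no output)
```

View pics/top0c.png

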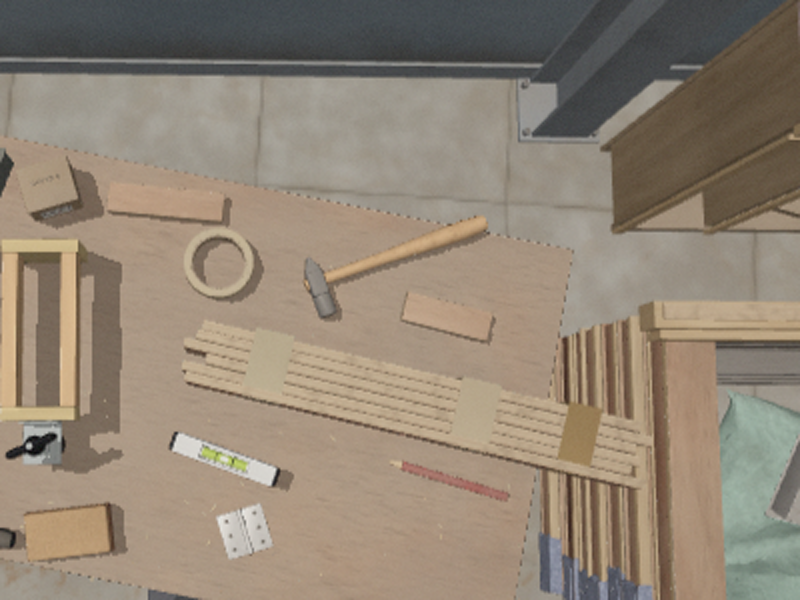

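```bash
python3 -c "
import cv2
i=cv2.imread('pics/top0.png');cv2.imwrite('pics/top0d.png',cv2.resize(i[170:315,185:355],None,fx=4,fy=4,interpolation=cv2.INTER_CUBIC))"
```

```text
(no output)
```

View pics/top0d.png

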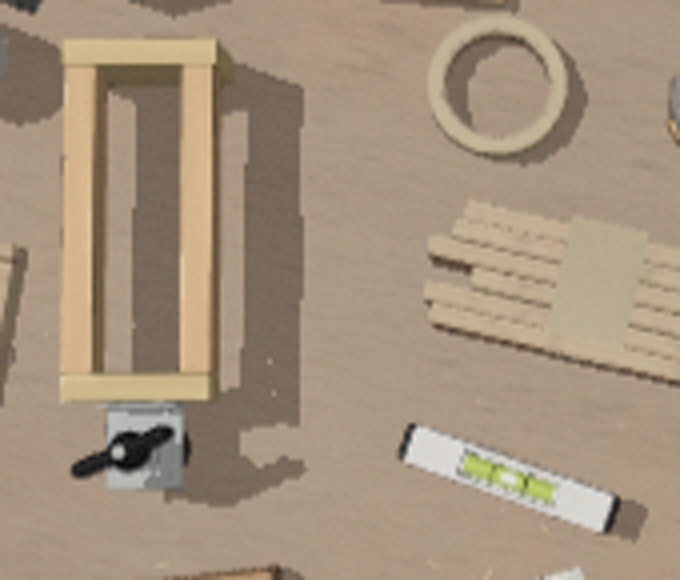

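```bash
python3 - <<'E'
from h import *
c=np.load('top.npy',allow_pickle=True).item()
f=lambda u,v,z: atz(c,((u+.5)/4+185-.5,(v+.5)/4+170-.5),z)
P=dict(Lf=(80.5,66,.085),Ln=(78,372,.085),Rf=(198,66,.085),Rn=(195,372,.085),knob=(125,450,.122),w1=(75,470,.122),w2=(172,432,.122),l1=(407,442,.04),l2=(612,514,.04),roll=(498,84,.024))
Q={k:f(*v) for k,v in P.items()}
for k,v in Q.items(): print(k,v)
for a,b in [('Ln','Lf'),('Rn','Rf'),('w2','w1'),('l1','l2')]:
    d=Q[b]-Q[a];print(a,b,np.arctan2(d[1],d[0]),np.linalg.norm(d),(Q[a]+Q[b])/2)
E
```

```text
Lf [0.6994 0.2742 0.085 ]
Ln [0.5013 0.2697 0.085 ]
Rf [0.7    0.1983 0.085 ]
Rn [0.5017 0.1953 0.085 ]
knob [0.4524 0.2302 0.122 ]
w1 [0.44   0.2605 0.122 ]
w2 [0.4635 0.2017 0.122 ]
l1 [0.4577 0.0626 0.04  ]
l2 [ 0.4111 -0.0734  0.04  ]
roll [0.7019 0.0047 0.024 ]
Ln Lf 0.022562049389543055 0.1981307811314244 [0.6003 0.272  0.085 ]
Rn Rf 0.014751404561081935 0.1983208201953327 [0.6009 0.1968 0.085 ]
w2 w1 1.9519221882033941 0.06329957363478851 [0.4518 0.2311 0.122 ]
l1 l2 -1.9011319838931255 0.14374515323320552 [ 0.4344 -0.0054  0.04  ]
```

```bash
cat >> h.py <<'E'
def plan(pos,phi,n,op,pitch=None):
    """rows from the measured pose to TCP pos, tool down, tool y at heading phi"""
    s=env.observe();R=np.array(s['tool_rot']);p=np.array(s['eef_pos'])
    from scipy.spatial.transform import Rotation as Ro
    c_,s_=np.cos(phi),np.sin(phi)
    G=np.array([[0,c_,s_],[0,s_,-c_],[-1,0,0]])
    rv=Ro.from_matrix(R.T@G).as_rotvec()
    print('t',round(s['time_s'],2),'pos',p,'phi',np.arctan2(R[1,1],R[0,1]),'F',s['ft_force'],'op',round(s['opening'],4),'rv',rv)
    d=(np.array(pos)-p)/n*1000; out=[]
    for i in range(n):
        out.append([[float(round(v,1)) for v in R.T@d],[float(round(v,4)) for v in rv/n],op])
        R=R@Ro.from_rotvec(rv/n).as_matrix()
    for i in range(0,n,10): print(str(out[i:i+10]).replace(' ',''))
E
python3 -c "
from h import *
plan([.434,-.005,.165],-.330,17,1)"
```

```text
t 0.1 pos [0.2529 0.5712 0.2124] phi 1.1540267383343448 F [-0.831   0.1575  1.3201] op 0.0871 rv [1.484  0.0009 0.0009]
[[[2.8,-26.7,23.5],[0.0873,0.0001,0.0001],1],[[2.8,-24.5,25.7],[0.0873,0.0001,0.0001],1],[[2.8,-22.2,27.7],[0.0873,0.0001,0.0001],1],[[2.8,-19.7,29.6],[0.0873,0.0001,0.0001],1],[[2.8,-17.0,31.2],[0.0873,0.0001,0.0001],1],[[2.8,-14.3,32.5],[0.0873,0.0001,0.0001],1],[[2.8,-11.4,33.7],[0.0873,0.0001,0.0001],1],[[2.8,-8.4,34.5],[0.0873,0.0001,0.0001],1],[[2.8,-5.3,35.1],[0.0873,0.0001,0.0001],1],[[2.8,-2.3,35.5],[0.0873,0.0001,0.0001],1]]
[[[2.8,0.8,35.5],[0.0873,0.0001,0.0001],1],[[2.8,3.9,35.3],[0.0873,0.0001,0.0001],1],[[2.8,7.0,34.8],[0.0873,0.0001,0.0001],1],[[2.8,10.0,34.1],[0.0873,0.0001,0.0001],1],[[2.8,12.9,33.1],[0.0873,0.0001,0.0001],1],[[2.8,15.8,31.8],[0.0873,0.0001,0.0001],1],[[2.8,18.5,30.3],[0.0873,0.0001,0.0001],1]]
```

Emit:
{"api": "jog_arm", "payload": {
  "steps": [
    [[2.8,-26.7,23.5],[0.0873,0,0],1],
    [[2.8,-24.5,25.7],[0.0873,0,0],1],
    [[2.8,-22.2,27.7],[0.0873,0,0],1],
    [[2.8,-19.7,29.6],[0.0873,0,0],1],
    [[2.8,-17.0,31.2],[0.0873,0,0],1],
    [[2.8,-14.3,32.5],[0.0873,0,0],1],
    [[2.8,-11.4,33.7],[0.0873,0,0],1],
    [[2.8,-8.4,34.5],[0.0873,0,0],1],
    [[2.8,-5.3,35.1],[0.0873,0,0],1],
    [[2.8,-2.3,35.5],[0.0873,0,0],1]
  ]
}}

```text
time_s: 0.93
eef_pos: [0.3595, 0.2308, 0.1847]
tool_rot: [[-0.0, 0.962, 0.273], [0.0, 0.273, -0.962], [-1.0, -0.0, -0.0]]
ft_force: [0.7, 0.8, 0.1]
opening: 0.0869
```

Emit:
{"api": "jog_arm", "payload": {
  "steps": [
    [[2.8,0.8,35.5],[0.0873,0,0],1],
    [[2.8,3.9,35.3],[0.0873,0,0],1],
    [[2.8,7.0,34.8],[0.0873,0,0],1],
    [[2.8,10.0,34.1],[0.0873,0,0],1],
    [[2.8,12.9,33.1],[0.0873,0,0],1],
    [[2.8,15.8,31.8],[0.0873,0,0],1],
    [[2.8,18.5,30.3],[0.0873,0,0],1],
    [[0,0,0],[0,0,0],1],
    [[0,0,0],[0,0,0],1]
  ]
}}

```text
time_s: 1.68
eef_pos: [0.434, -0.0063, 0.1651]
tool_rot: [[-0.001, 0.945, -0.328], [-0.0, -0.328, -0.945], [-1.0, -0.001, 0.0]]
ft_force: [0.4, 0.8, 0.3]
opening: 0.0866
```

```bash
python3 - <<'E'
from h import *
s=env.observe();print(s['joint_positions'])
c=env.camera('wrist');T=wristT(c,s);cv2.imwrite('pics/w1.png',c['image'])
c['T']=T;np.save('w1.npy',c,allow_pickle=True);print(T,c['intrinsics'])
print(proj(c,[.434,-.0054,.04],T))
plan([.434,-.005,.165],-.330,1,1)
E
```

```text
[-0.6012 -0.0915  0.4912  2.0223  0.0463  1.201  -0.4626]
[[ 0.9447  0.3177  0.0814  0.4559]
 [-0.328   0.9162  0.2303  0.0564]
 [-0.0014 -0.2442  0.9697  0.3369]
 [ 0.      0.      0.      1.    ]] [[394.9676   0.     321.5163]
 [  0.     394.9676 240.7361]
 [  0.       0.       1.    ]]
[321.5285 229.0838]
t 1.73 pos [ 0.4338 -0.0048  0.1652] phi -0.3307482358309319 F [0.2558 0.4209 0.6725] op 0.0866 rv [-0.0007  0.0001  0.0007]
[[[0.2,0.3,0.1],[-0.0007,0.0001,0.0007],1]]
```

View pics/w1.png

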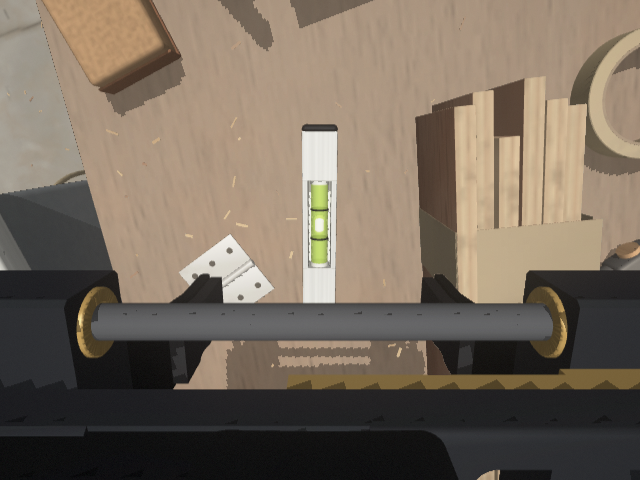

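```bash
python3 - <<'E'
from h import *
c=np.load('w1.npy',allow_pickle=True).item();T=c['T']
b=atz(c,(416,117),0,T);print('bottom',b)
for z in (.03,.05,.07,.09,.11): print(z,atz(c,(455,107),z,T),atz(c,(455,225),z,T))
s=np.load('scene.npy',allow_pickle=True).item()
# bundle near-left corner in scene: bottom/top at (297,259?)/(289,228)
for z in (0,.03,.05,.07,.09): print(z,proj(s,[b[0],b[1],z]))
print('level ctr',atz(c,(319.5,224),.04,T))
E
```

```text
bottom [0.5345 0.0494 0.    ]
0.03 [0.5566 0.0474 0.03  ] [ 0.5343 -0.039   0.03  ]
0.05 [0.55  0.048 0.05 ] [ 0.5292 -0.0328  0.05  ]
0.07 [0.5435 0.0485 0.07  ] [ 0.5241 -0.0266  0.07  ]
0.09 [0.5369 0.0491 0.09  ] [ 0.519  -0.0204  0.09  ]
0.11 [0.5303 0.0497 0.11  ] [ 0.5139 -0.0142  0.11  ]
0 [287.9409 258.018 ]
0.03 [287.3437 248.1248]
0.05 [286.9364 241.376 ]
0.07 [286.5214 234.5005]
0.09 [286.0985 227.4948]
level ctr [ 0.4338 -0.0011  0.04  ]
```

Emit:
{"api": "jog_arm", "payload": {
  "steps": [
    [[20,-10,-1.5],[0,0,0],1],
    [[30,-7,-1],[0,0,0],1],
    [[30,0,0],[0,0,0],1],
    [[25,0,0],[0,0,0],1],
    [[12,0,0],[0,0,0],1],
    [[8,0,0],[0,0,0],1],
    [[0,0,0],[0,0,0],0.6],
    [[0,0,0],[0,0,0],0.4]
  ],
  "grip_force": 20
}}

```text
time_s: 2.4
eef_pos: [0.4189, 0.004, 0.0408]
tool_rot: [[0.0, 0.947, -0.323], [0.0, -0.323, -0.947], [-1.0, -0.0, -0.0]]
ft_force: [0.6, 0.5, 0.4]
opening: 0.0801
```

Emit:
{"api": "jog_arm", "payload": {
  "steps": [
    [[0,0,0],[0,0,0],0],
    [[0,0,0],[0,0,0],0],
    [[0,0,0],[0,0,0],0],
    [[0,0,0],[0,0,0],0],
    [[0,0,0],[0,0,0],0],
    [[0,0,0],[0,0,0],0]
  ]
}}

```text
time_s: 2.9
eef_pos: [0.4189, 0.0033, 0.0406]
tool_rot: [[0.0, 0.946, -0.324], [0.0, -0.324, -0.946], [-1.0, 0.0, -0.0]]
ft_force: [-0.4, 1.0, -0.1]
opening: 0.0418
```

Emit:
{"api": "jog_arm", "payload": {
  "steps": [
    [[0,0,0],[0,0,0],0],
    [[0,0,0],[0,0,0],0],
    [[0,0,0],[0,0,0],0],
    [[0,0,0],[0,0,0],0],
    [[0,0,0],[0,0,0],0],
    [[-15,0,0],[0,0,0],0],
    [[-35,0,0],[0,0,0],0],
    [[-40,0,0],[0,0,0],0],
    [[-40,0,0],[0,0,0],0],
    [[-20,0,0],[0,0,0],0]
  ]
}}

```text
time_s: 3.73
eef_pos: [0.4201, 0.0032, 0.1948]
tool_rot: [[0.005, 0.946, -0.325], [0.002, -0.325, -0.946], [-1.0, 0.004, -0.003]]
ft_force: [0.6, 0.4, 0.2]
opening: 0.0005
```

```bash
python3 -c "
from h import *
plan([.609,.197,.19],-1.553,12,0)"
```

```text
t 3.73 pos [0.4201 0.0032 0.1948] phi -0.3306514520972855 F [0.5651 0.3603 0.187 ] op 0.0005 rv [ 1.2224 -0.0051 -0.0015]
[[[0.5,9.6,-20.4],[0.1019,-0.0004,-0.0001],0],[[0.5,7.5,-21.3],[0.1019,-0.0004,-0.0001],0],[[0.5,5.3,-21.9],[0.1019,-0.0004,-0.0001],0],[[0.5,3.1,-22.3],[0.1019,-0.0004,-0.0001],0],[[0.5,0.8,-22.5],[0.1019,-0.0004,-0.0001],0],[[0.5,-1.5,-22.5],[0.1019,-0.0004,-0.0001],0],[[0.4,-3.8,-22.2],[0.1019,-0.0004,-0.0001],0],[[0.4,-6.0,-21.7],[0.1019,-0.0004,-0.0001],0],[[0.4,-8.2,-21.0],[0.1019,-0.0004,-0.0001],0],[[0.4,-10.3,-20.1],[0.1019,-0.0004,-0.0001],0]]
[[[0.4,-12.3,-18.9],[0.1019,-0.0004,-0.0001],0],[[0.4,-14.2,-17.6],[0.1019,-0.0004,-0.0001],0]]
```

```bash
python3 - <<'E'
from h import *
s=env.observe()
c=env.camera('wrist');T=wristT(c,s);cv2.imwrite('pics/w2.png',c['image'])
c['T']=T;np.save('w2.npy',c,allow_pickle=True)
E
```

```text
(no output)
```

View pics/w2.png

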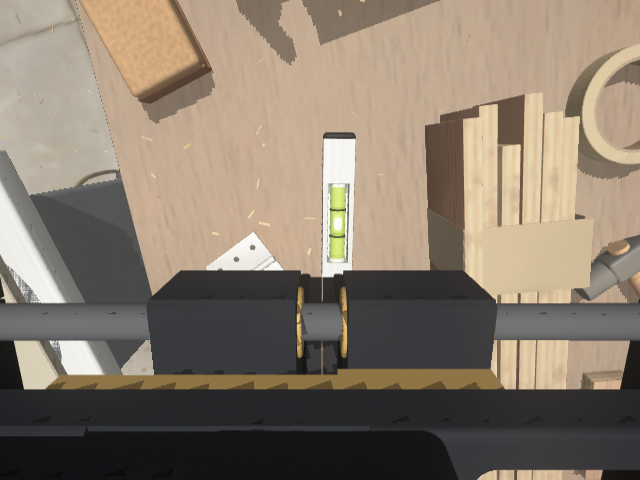

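```bash
python3 - <<'E'
from h import *
c=np.load('w2.npy',allow_pickle=True).item();T=c['T']
for uv in [(338,222.5),(323.5,135),(355.5,135),(323,270),(354.5,270)]: print(atz(c,uv,.04,T))
s=env.observe();print(s['eef_pos'],s['opening'],T[:3,3])
p=np.array(s['eef_pos']);print(proj(c,[*p[:2],.04],T), proj(c,[*p[:2],p[2]-.019],T))
E
```

```text
[ 0.4338 -0.0009  0.04  ]
[0.4453 0.0705 0.04  ]
[0.4695 0.0622 0.04  ]
[ 0.4082 -0.0366  0.04  ]
[ 0.4341 -0.0455  0.04  ]
[0.4214 0.0036 0.1969] 0.0006788481744458409 [0.4409 0.0657 0.3669]
[322.4392 222.2366] [323.8941 275.7487]
```

Emit:
{"api": "jog_arm", "payload": {
  "steps": [
    [[10,-2.6,0.9],[0,0.004,0.001],1],
    [[15,0,0],[0,0,0],1],
    [[15,0,0],[0,0,0],1],
    [[15,0,0],[0,0,0],1],
    [[15,0,0],[0,0,0],1],
    [[15,0,0],[0,0,0],1],
    [[15,0,0],[0,0,0],1],
    [[15,0,0],[0,0,0],1],
    [[0,0,0],[0,0,0],1],
    [[0,0,0],[0,0,0],1]
  ]
}}

```text
time_s: 4.62
eef_pos: [0.4153, 0.0033, 0.0747]
tool_rot: [[-0.0, 0.946, -0.324], [0.003, -0.324, -0.946], [-1.0, -0.001, -0.002]]
ft_force: [1.3, 0.2, -0.4]
opening: 0.0594
```

Emit:
{"api": "jog_arm", "payload": {
  "steps": [
    [[0,0,0],[0,0,0],1],
    [[0,0,0],[0,0,0],1],
    [[20,0,0],[0,0,0],1],
    [[20,0,0],[0,0,0],1],
    [[10,0,0],[0,0,0],1],
    [[6,0,0],[0,0,0],1],
    [[0,0,0],[0,0,0],1]
  ]
}}

```text
time_s: 5.2
eef_pos: [0.4161, 0.0038, 0.019]
tool_rot: [[0.001, 0.946, -0.324], [0.003, -0.324, -0.946], [-1.0, 0.0, -0.003]]
ft_force: [0.1, 0.1, -0.1]
opening: 0.0864
```

Emit:
{"api": "jog_arm", "payload": {
  "steps": [
    [[-6,0,0],[0,0,0],0.5],
    [[0,0,0],[0,0,0],0],
    [[0,0,0],[0,0,0],0],
    [[0,0,0],[0,0,0],0],
    [[0,0,0],[0,0,0],0],
    [[0,0,0],[0,0,0],0],
    [[0,0,0],[0,0,0],0],
    [[0,0,0],[0,0,0],0],
    [[0,0,0],[0,0,0],0],
    [[0,0,0],[0,0,0],0]
  ]
}}

```text
time_s: 6.03
eef_pos: [0.4163, 0.0038, 0.0254]
tool_rot: [[0.002, 0.946, -0.324], [0.004, -0.324, -0.946], [-1.0, 0.001, -0.004]]
ft_force: [-0.3, -0.2, 4.8]
opening: 0.0281
```

Emit:
{"api": "jog_arm", "payload": {
  "steps": [
    [[0,0,0],[0,0,0],0],
    [[0,0,0],[0,0,0],0],
    [[0,0,0],[0,0,0],0]
  ]
}}

```text
time_s: 6.28
eef_pos: [0.4161, 0.004, 0.0257]
tool_rot: [[0.001, 0.946, -0.324], [0.004, -0.324, -0.946], [-1.0, 0.0, -0.004]]
ft_force: [-2.5, 0.4, 9.5]
opening: 0.0254
```

Emit:
{"api": "jog_arm", "payload": {
  "steps": [
    [[0,0,0],[0,0,0],0],
    [[-5,0,0],[0,0,0],0],
    [[-10,0,0],[0,0,0],0],
    [[-30,0,0],[0,0,0],0],
    [[-40,0,0],[0,0,0],0],
    [[-40,0,0],[0,0,0],0],
    [[-30,0,0],[0,0,0],0],
    [[0,0,0],[0,0,0],0]
  ],
  "grip_force": 25
}}

```text
time_s: 6.95
eef_pos: [0.4186, 0.0036, 0.1861]
tool_rot: [[0.01, 0.946, -0.324], [0.006, -0.324, -0.946], [-1.0, 0.007, -0.009]]
ft_force: [1.2, 0.5, -0.2]
opening: 0.0005
```

```bash
python3 - <<'E'
from h import *
s=env.observe()
c=env.camera('wrist');T=wristT(c,s);cv2.imwrite('pics/w3.png',c['image'])
c['T']=T;np.save('w3.npy',c,allow_pickle=True)
plan([.609,.197,.185],-1.553,12,0)
E
```

```text
t 7.0 pos [0.4175 0.0035 0.1831] phi -0.3300799694540741 F [ 0.1196  0.9207 -0.6704] op 0.0001 rv [ 1.2229 -0.0095  0.0003]
[[[0.0,9.9,-20.4],[0.1019,-0.0008,0.0],0],[[0.0,7.7,-21.3],[0.1019,-0.0008,0.0],0],[[0.0,5.5,-22.0],[0.1019,-0.0008,0.0],0],[[-0.0,3.3,-22.4],[0.1019,-0.0008,0.0],0],[[-0.0,1.0,-22.7],[0.1019,-0.0008,0.0],0],[[-0.0,-1.3,-22.6],[0.1019,-0.0008,0.0],0],[[-0.1,-3.6,-22.4],[0.1019,-0.0008,0.0],0],[[-0.1,-5.9,-21.9],[0.1019,-0.0008,0.0],0],[[-0.1,-8.1,-21.2],[0.1019,-0.0008,0.0],0],[[-0.1,-10.2,-20.3],[0.1019,-0.0008,0.0],0]]
[[[-0.1,-12.2,-19.1],[0.1019,-0.0008,0.0],0],[[-0.1,-14.1,-17.8],[0.1019,-0.0008,0.0],0]]
```

View pics/w3.png

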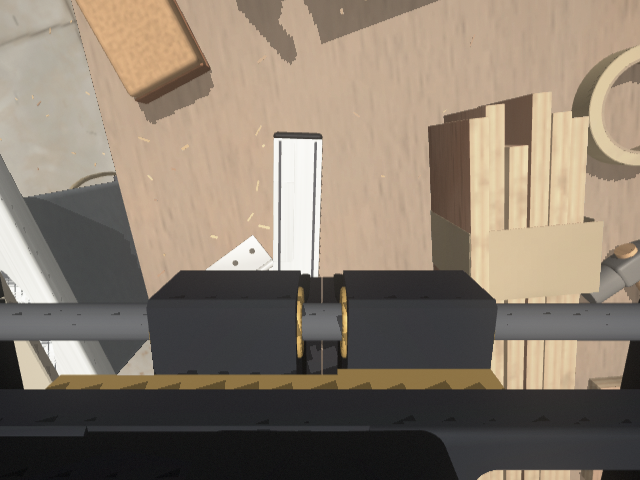

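```bash
python3 - <<'E'
from h import *
c=np.load('w3.npy',allow_pickle=True).item();T=c['T'];im=c['image']
for uv in [(274,140),(321.5,140),(272.5,268),(321,268),(298,137)]: print(atz(c,uv,.026,T))
E
python3 - <<'E'
import sys;sys.path.insert(0,'.')
import os;os.chdir('.')
from h import *
t=env.camera('top');np.save('top1.npy',t,allow_pickle=True)
sc=env.camera('scene')
a=cv2.resize(t['image'][255:345,200:350],None,fx=4,fy=4,interpolation=cv2.INTER_CUBIC)
b=cv2.resize(sc['image'][205:325,150:300],None,fx=4,fy=4,interpolation=cv2.INTER_CUBIC)[:,:]
b=cv2.resize(b,None,fx=.5,fy=.5)
cv2.imwrite('pics/x1.png',np.vstack([a,np.pad(b,((0,0),(0,300),(0,0)))]))
E
```

```text
[0.4052 0.0811 0.026 ]
[0.4419 0.0685 0.026 ]
[ 0.3656 -0.0208  0.026 ]
[ 0.406  -0.0347  0.026 ]
[0.4245 0.0769 0.026 ]
```

View pics/x1.png

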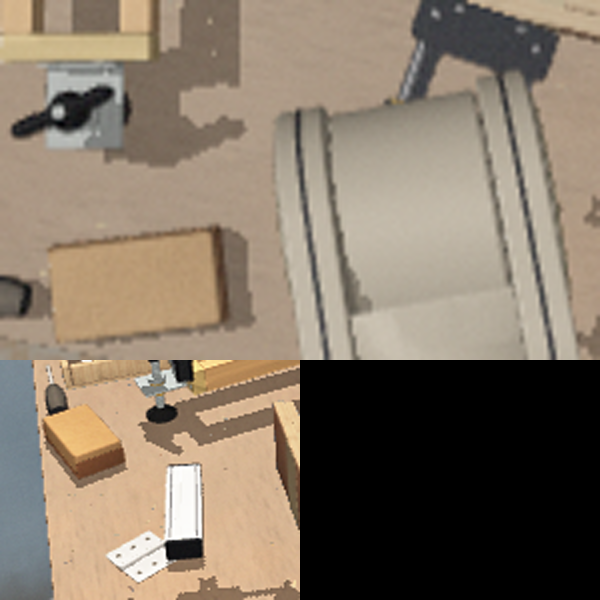

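```bash
python3 -c "
from h import *
plan([.4165,.0539,.022],-.322,10,1)"
```

```text
t 7.1 pos [0.4156 0.0032 0.1799] phi -0.32999311582254687 F [ 0.1588 -0.4583 -0.3331] op 0.0009 rv [-0.008  -0.0039 -0.0003]
[[[15.8,-1.6,-4.8],[-0.0008,-0.0004,-0.0],1],[[15.8,-1.6,-4.8],[-0.0008,-0.0004,-0.0],1],[[15.8,-1.5,-4.8],[-0.0008,-0.0004,-0.0],1],[[15.8,-1.5,-4.8],[-0.0008,-0.0004,-0.0],1],[[15.8,-1.5,-4.8],[-0.0008,-0.0004,-0.0],1],[[15.8,-1.5,-4.8],[-0.0008,-0.0004,-0.0],1],[[15.8,-1.5,-4.8],[-0.0008,-0.0004,-0.0],1],[[15.8,-1.5,-4.8],[-0.0008,-0.0004,-0.0],1],[[15.8,-1.5,-4.8],[-0.0008,-0.0004,-0.0],1],[[15.8,-1.5,-4.8],[-0.0008,-0.0004,-0.0],1]]
```

Emit:
{"api": "jog_arm", "payload": {
  "steps": [
    [[10,-1.6,-8],[-0.008,-0.004,0],1],
    [[10,-2,-8],[0,0,0],1],
    [[10,-3,-8],[0,0,0],1],
    [[10,-3,-8],[0,0,0],1],
    [[10,-3,-8],[0,0,0],1],
    [[10,-2.7,-8],[0,0,0],1],
    [[10,0,0],[0,0,0],1],
    [[10,0,0],[0,0,0],1],
    [[10,0,0],[0,0,0],1],
    [[0,0,0],[0,0,0],1]
  ],
  "grip_force": 6
}}

```text
time_s: 7.93
eef_pos: [0.4158, 0.0529, 0.0884]
tool_rot: [[-0.002, 0.948, -0.317], [-0.001, -0.317, -0.948], [-1.0, -0.001, 0.002]]
ft_force: [-0.5, -0.6, 0.2]
opening: 0.059
```

Emit:
{"api": "jog_arm", "payload": {
  "steps": [
    [[15,0,0],[0,0,0],1],
    [[15,0,0],[0,0,0],1],
    [[15,0,0],[0,0,0],1],
    [[10,0,0],[0,0,0],1],
    [[8,0,0],[0,0,0],1],
    [[3,0,0],[0,0,0],1],
    [[0,0,0],[0,0,0],1]
  ]
}}

```text
time_s: 8.52
eef_pos: [0.4168, 0.0533, 0.0242]
tool_rot: [[0.0, 0.948, -0.317], [-0.001, -0.317, -0.948], [-1.0, 0.001, 0.001]]
ft_force: [0.1, 0.8, 0.0]
opening: 0.0866
```

```bash
python3 -c "
from h import *
plan([.4165,.0539,.022],-.322,1,1)"
```

```text
t 8.52 pos [0.4168 0.0533 0.0242] phi -0.32252003627626963 F [0.1086 0.7744 0.0235] op 0.0866 rv [-0.0005  0.0005 -0.0006]
[[[2.2,-0.5,-0.5],[-0.0005,0.0005,-0.0006],1]]
```

Emit:
{"api": "jog_arm", "payload": {
  "steps": [
    [[1,0,0],[0,0,0],0],
    [[0,0,0],[0,0,0],0],
    [[0,0,0],[0,0,0],0],
    [[0,0,0],[0,0,0],0],
    [[0,0,0],[0,0,0],0],
    [[0,0,0],[0,0,0],0],
    [[0,0,0],[0,0,0],0],
    [[0,0,0],[0,0,0],0],
    [[0,0,0],[0,0,0],0],
    [[0,0,0],[0,0,0],0]
  ]
}}

```text
time_s: 9.35
eef_pos: [0.4169, 0.0536, 0.0235]
tool_rot: [[0.001, 0.949, -0.317], [-0.0, -0.317, -0.949], [-1.0, 0.001, -0.0]]
ft_force: [-0.3, -0.0, -0.5]
opening: 0.0285
```

Emit:
{"api": "jog_arm", "payload": {
  "steps": [
    [[0,0,0],[0,0,0],0],
    [[-3,0,0],[0,0,0],0],
    [[-6,0,0],[0,0,0],0],
    [[-10,0,0],[0,0,0],0],
    [[-10,0,0],[0,0,0],0]
  ]
}}

```text
time_s: 9.77
eef_pos: [0.4169, 0.0535, 0.0532]
tool_rot: [[0.001, 0.949, -0.317], [-0.001, -0.317, -0.949], [-1.0, 0.001, 0.0]]
ft_force: [-0.2, -0.2, 0.2]
opening: 0.0015
```

```bash
python3 - <<'E'
from h import *
s=env.observe();c=env.camera('wrist');c['T']=wristT(c,s);np.save('w4.npy',c,allow_pickle=True)
sc=env.camera('scene')
b=cv2.resize(sc['image'][150:300,150:350],None,fx=3,fy=3,interpolation=cv2.INTER_CUBIC)
w=cv2.resize(c['image'],(600,450))[:,0:600]
w=cv2.resize(w[0:300,150:450],None,fx=.5,fy=.5)
o=np.zeros((600,600,3),np.uint8);o[:450]=b;o[450:600,:150]=w
cv2.imwrite('pics/x2.png',o);print(s['opening'],s['eef_pos'])
E
```

```text
0.0014521440673723066 [0.4169 0.0535 0.0532]
```

View pics/x2.png

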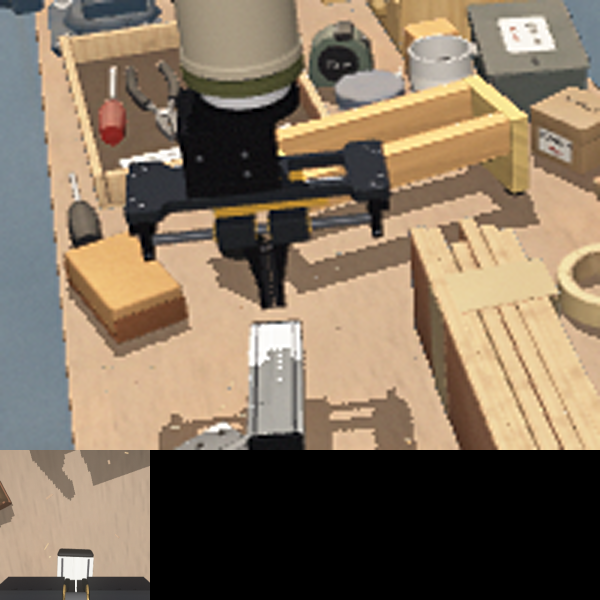

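```bash
python3 - <<'E'
from h import *
s=np.load('scene.npy',allow_pickle=True).item()
print('tip',proj(s,[.4169,.0535,.034]),'TCP',proj(s,[.4169,.0535,.0532]))
d=np.array([.3165,.9486]);n=np.array([.9486,-.3165])
for k in(-1,1):
  e=np.array([.4235,.0748])+n*.02*k;print('A',proj(s,[*e,.026]),proj(s,[*e,0]))
for r in (248,252,257,260): print(r,atz(s,(241,r),.026),atz(s,(241,r),.034))
E
```

```text
tip [241.469  259.6826] TCP [240.6381 253.0647]
A [232.9138 257.9279] [234.0996 266.5713]
A [249.5897 256.1303] [250.57   264.7585]
248 [0.4364 0.1113 0.026 ] [0.4331 0.1    0.034 ]
252 [0.4304 0.095  0.026 ] [0.4271 0.0839 0.034 ]
257 [0.423  0.0752 0.026 ] [0.4198 0.0643 0.034 ]
260 [0.4186 0.0636 0.026 ] [0.4155 0.0528 0.034 ]
```

Emit:
{"api": "jog_arm", "payload": {
  "steps": [
    [[0,0,0],[0,0,0],1],
    [[0,0,0],[0,0,0],1],
    [[0,0,0],[0,0,0],1],
    [[0,0,0],[0,0,0],1],
    [[0,0,0],[0,0,0],1],
    [[0,0,0],[0,0,0],1],
    [[0,0,0],[0,0,0],1],
    [[0,0,0],[0,0,0],1],
    [[12,0,0],[0,0,0],1],
    [[12,0,0],[0,0,0],1]
  ]
}}

```text
time_s: 10.7
eef_pos: [0.4176, 0.0539, 0.0286]
tool_rot: [[0.003, 0.949, -0.316], [0.001, -0.316, -0.949], [-1.0, 0.002, -0.001]]
ft_force: [0.1, 0.3, -0.9]
opening: 0.0592
```

Emit:
{"api": "jog_arm", "payload": {
  "steps": [
    [[10,0,0],[0,0,0],1],
    [[8,0,0],[0,0,0],0.8],
    [[5,0,0],[0,0,0],0.6],
    [[2,0,0],[0,0,0],0.55],
    [[0,0,0],[0,0,0],0.5]
  ]
}}

```text
time_s: 11.12
eef_pos: [0.4168, 0.0535, 0.0033]
tool_rot: [[0.0, 0.949, -0.317], [-0.001, -0.317, -0.949], [-1.0, 0.001, 0.0]]
ft_force: [0.2, 0.2, -0.4]
opening: 0.0571
```

Emit:
{"api": "jog_arm", "payload": {
  "steps": [
    [[0,0,0],[0,0,0],0],
    [[0,0,0],[0,0,0],0],
    [[0,0,0],[0,0,0],0],
    [[0,0,0],[0,0,0],0],
    [[0,0,0],[0,0,0],0],
    [[0,0,0],[0,0,0],0]
  ]
}}

```text
time_s: 11.62
eef_pos: [0.4172, 0.0538, 0.0037]
tool_rot: [[0.001, 0.949, -0.317], [0.0, -0.317, -0.949], [-1.0, 0.001, -0.001]]
ft_force: [-1.2, 0.9, 4.7]
opening: 0.0405
```

Emit:
{"api": "jog_arm", "payload": {
  "steps": [
    [[-4,0,0],[0,0,0],0],
    [[-8,0,0],[0,0,0],0],
    [[-14,0,0],[0,0,0],0],
    [[-16,0,0],[0,0,0],0],
    [[-18,0,0],[0,0,0],0],
    [[-18,0,0],[0,0,0],0],
    [[-18,0,0],[0,0,0],0],
    [[-18,0,0],[0,0,0],0],
    [[-18,0,0],[0,0,0],0],
    [[-18,0,0],[0,0,0],0]
  ]
}}

```text
time_s: 12.45
eef_pos: [0.4165, 0.0533, 0.1548]
tool_rot: [[0.001, 0.948, -0.317], [-0.0, -0.317, -0.948], [-1.0, 0.001, 0.0]]
ft_force: [0.6, -0.1, -2.7]
opening: 0.0396
```

Emit:
{"api": "jog_arm", "payload": {
  "steps": [
    [[-10,0,0],[0,0,0],0],
    [[0,0,0],[0,0,0],0],
    [[0,0,0],[0,0,0],0]
  ]
}}

```text
time_s: 12.7
eef_pos: [0.4168, 0.0536, 0.1633]
tool_rot: [[0.001, 0.949, -0.317], [-0.0, -0.317, -0.949], [-1.0, 0.001, -0.0]]
ft_force: [-0.2, -0.1, -2.6]
opening: 0.04
```

```bash
python3 - <<'E'
from h import *
s=env.observe();sc=env.camera('scene');np.save('sc3.npy',sc,allow_pickle=True)
print(s['eef_pos'],s['opening'],s['ft_force'])
cv2.imwrite('pics/x3.png',cv2.resize(sc['image'][120:300,150:350],None,fx=3,fy=3,interpolation=cv2.INTER_CUBIC))
E
```

```text
[0.4168 0.0536 0.1633] 0.040044390409761065 [-0.2243 -0.1354 -2.5762]
```

View pics/x3.png

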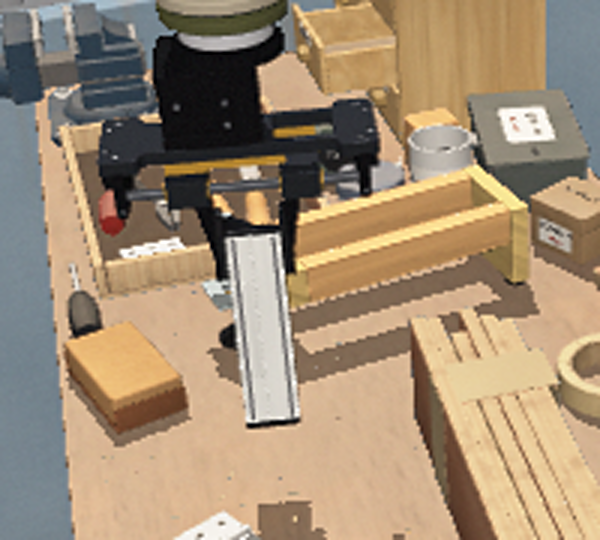

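```bash
python3 - <<'E'
from h import *
from scipy.optimize import least_squares
s=np.load('sc3.npy',allow_pickle=True).item()
d=np.array([.3165,.9486,0]);up=np.array([0,0,1.]);p=np.array([.4168,.0536,0])
def f(q):
    th,z,a=q
    l=-np.sin(th)*d-np.cos(th)*up # towards B
    n=np.cos(th)*-d+np.sin(th)*up # visible side normal (th=90 -> up)
    P=p+up*z+n*.013
    return np.r_[proj(s,P-l*a)-[234,197.7],proj(s,P+l*(.15-a))-[240.7,261.3]]
r=least_squares(f,[.3,.172,.022],x_scale=[.1,.01,.01]);print(r.x,r.fun)
E
```

```text
[0.2645 0.1193 0.0769] [-0.2461 -0.0068  0.4113 -0.0091]
```

Emit:
{"api": "jog_arm", "payload": {
  "steps": [
    [[0,4,-2],[0.06,0,0],0],
    [[0,5,-3],[0.12,0,0],0],
    [[0,4,-3],[0.125,0,0],0],
    [[0,0,0],[0.125,0,0],0],
    [[0,0,0],[0.125,0,0],0],
    [[0,0,0],[0.125,0,0],0],
    [[0,0,0],[0.125,0,0],0],
    [[0,0,0],[0.125,0,0],0],
    [[0,0,0],[0.125,0,0],0],
    [[0,0,0],[0.125,0,0],0]
  ]
}}

```text
time_s: 13.58
eef_pos: [0.4311, 0.0556, 0.162]
tool_rot: [[-0.001, 0.062, -0.998], [-0.001, -0.998, -0.062], [-1.0, 0.001, 0.001]]
ft_force: [0.2, -0.2, -1.8]
opening: 0.04
```

Emit:
{"api": "jog_arm", "payload": {
  "steps": [
    [[0,0,0],[0.07,0,0],0],
    [[0,0,0],[0,0.09,0],0],
    [[0,0,0],[0,0.09,0],0],
    [[0,0,0],[0,0.085,0],0],
    [[0,0,0],[0,0,0],0],
    [[0,0,0],[0,0,0],0]
  ]
}}

```text
time_s: 14.08
eef_pos: [0.4306, 0.0558, 0.1624]
tool_rot: [[0.26, -0.0, -0.966], [-0.001, -1.0, 0.0], [-0.966, 0.0, -0.26]]
ft_force: [-0.1, 0.2, -2.2]
opening: 0.0401
```

```bash
python3 - <<'E'
from h import *
s=env.observe();sc=env.camera('scene');np.save('sc4.npy',sc,allow_pickle=True)
print(s['eef_pos'],s['tool_rot'],s['opening'],s['ft_force'],s['joint_positions'])
cv2.imwrite('pics/x4.png',cv2.resize(sc['image'][120:300,150:350],None,fx=3,fy=3,interpolation=cv2.INTER_CUBIC))
E
```

```text
[0.4306 0.0558 0.1624] [[ 0.2601 -0.0004 -0.9656]
 [-0.0005 -1.      0.0003]
 [-0.9656  0.0004 -0.2601]] 0.040066075143722533 [-0.1472  0.2066 -2.1618] [-0.6284 -0.3036  0.2812  2.2253  0.2099  0.9695 -2.0185]
```

View pics/x4.png

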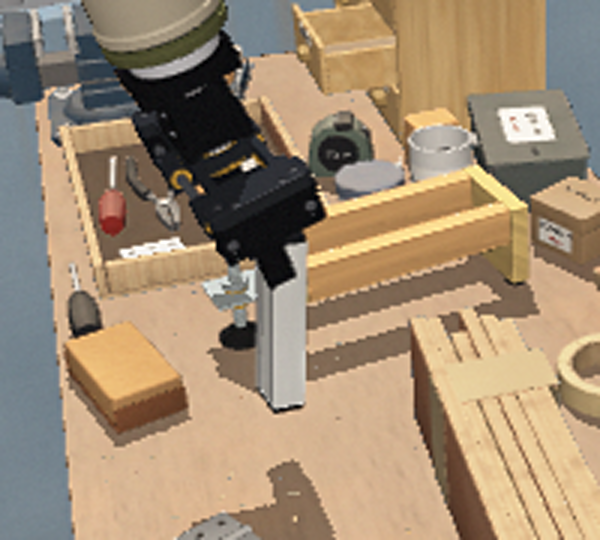

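```bash
python3 - <<'E'
from h import *
s=np.load('sc4.npy',allow_pickle=True).item()
# plane y = .0558-.020 (base face); intersect rays
for uv in [(303.5,404),(303.,242),(268,408),(262,393),(258,262)]:
    px=(uv[0]/3+150-.33,uv[1]/3+120-.33)
    o,d=ray(s,px)
    for y in (.0358,):
        print(uv,o+d*(y-o[1])/d[1])
E
```

```text
(303.5, 404) [0.4356 0.0358 0.0541]
(303.0, 242) [0.4488 0.0358 0.1943]
(268, 408) [0.4071 0.0358 0.0602]
(262, 393) [0.4039 0.0358 0.0754]
(258, 262) [0.4135 0.0358 0.1875]
```

Emit:
{"api": "jog_arm", "payload": {
  "steps": [
    [[0,0,0],[0,0.1,0],0],
    [[9.4,0,3.6],[0,0,0],0],
    [[11.2,0,4.3],[0,0,0],0],
    [[9.4,0,3.6],[0,0,0],0],
    [[5.6,0,2.1],[0,0,0],0],
    [[2.8,0,1.1],[0,0,0],0],
    [[0,0,0],[0,0,0],0]
  ]
}}

```text
time_s: 14.72
eef_pos: [0.432, 0.0556, 0.1217]
tool_rot: [[0.356, -0.002, -0.935], [-0.002, -1.0, 0.001], [-0.935, 0.001, -0.356]]
ft_force: [-0.1, -0.1, -1.7]
opening: 0.04
```

Emit:
{"api": "jog_arm", "payload": {
  "steps": [
    [[2,0,0.7],[0,0,0],0],
    [[2,0,0.7],[0,0,0],0],
    [[0,0,0],[0,0,0],0]
  ]
}}

```text
time_s: 14.97
eef_pos: [0.4322, 0.0559, 0.118]
tool_rot: [[0.358, -0.001, -0.934], [-0.001, -1.0, 0.001], [-0.934, 0.0, -0.358]]
ft_force: [-0.9, 0.9, -1.9]
opening: 0.0401
```

Emit:
{"api": "jog_arm", "payload": {
  "steps": [
    [[1.9,0,0.7],[0,0,0],0],
    [[1.9,0,0.7],[0,0,0],0],
    [[0,0,0],[0,0,0],0]
  ]
}}

```text
time_s: 15.22
eef_pos: [0.432, 0.0558, 0.1138]
tool_rot: [[0.358, -0.001, -0.934], [-0.001, -1.0, 0.001], [-0.934, 0.0, -0.358]]
ft_force: [0.1, -0.1, -1.9]
opening: 0.0398
```

Emit:
{"api": "jog_arm", "payload": {
  "steps": [
    [[1.9,0,0.7],[0,0,0],0],
    [[0,0,0],[0,0,0],0]
  ]
}}

```text
time_s: 15.38
eef_pos: [0.432, 0.0558, 0.1117]
tool_rot: [[0.358, -0.001, -0.934], [-0.001, -1.0, 0.001], [-0.934, 0.0, -0.358]]
ft_force: [-0.6, 0.3, -2.8]
opening: 0.0401
```

Emit:
{"api": "jog_arm", "payload": {
  "steps": [
    [[1.9,0,0.7],[0,0,0],0],
    [[0,0,0],[0,0,0],0]
  ]
}}

```text
time_s: 15.55
eef_pos: [0.4325, 0.056, 0.1101]
tool_rot: [[0.358, -0.001, -0.934], [-0.0, -1.0, 0.001], [-0.934, 0.0, -0.358]]
ft_force: [0.3, 1.3, -1.7]
opening: 0.0399
```

Emit:
{"api": "jog_arm", "payload": {
  "steps": [
    [[1.9,0,0.7],[0,0,0],0],
    [[0,0,0],[0,0,0],0]
  ]
}}

```text
time_s: 15.72
eef_pos: [0.4334, 0.0563, 0.109]
tool_rot: [[0.36, -0.001, -0.933], [0.0, -1.0, 0.001], [-0.933, -0.001, -0.36]]
ft_force: [-2.0, -1.0, 4.6]
opening: 0.0399
```

Emit:
{"api": "jog_arm", "payload": {
  "steps": [
    [[1.9,0,0.7],[0,0,0],0],
    [[0,0,0],[0,0,0],0]
  ]
}}

```text
time_s: 15.88
eef_pos: [0.4338, 0.0563, 0.1074]
tool_rot: [[0.361, -0.001, -0.933], [0.0, -1.0, 0.001], [-0.933, -0.001, -0.361]]
ft_force: [-0.4, -0.9, 6.8]
opening: 0.04
```

Emit:
{"api": "jog_arm", "payload": {
  "steps": [
    [[1.9,0,0.7],[0,0,0],0],
    [[0,0,0],[0,0,0],0]
  ]
}}

```text
time_s: 16.05
eef_pos: [0.4338, 0.0563, 0.1054]
tool_rot: [[0.361, -0.001, -0.933], [0.0, -1.0, 0.001], [-0.933, -0.001, -0.361]]
ft_force: [-0.7, -1.3, 7.5]
opening: 0.04
```

Emit:
{"api": "jog_arm", "payload": {
  "steps": [
    [[0,0,0],[0,0,0],0.6],
    [[0,0,0],[0,0,0],0.8],
    [[0,0,0],[0,0,0],1],
    [[0,0,0],[0,0,0],1],
    [[0,0,0],[0,0,0],1],
    [[0,0,0],[0,0,0],1],
    [[-10,0,0],[0,0,0],1],
    [[-20,0,0],[0,0,0],1],
    [[-30,0,0],[0,0,0],1],
    [[-30,0,0],[0,0,0],1]
  ]
}}

```text
time_s: 16.88
eef_pos: [0.399, 0.0557, 0.1884]
tool_rot: [[0.356, -0.001, -0.934], [-0.001, -1.0, 0.001], [-0.934, 0.001, -0.356]]
ft_force: [0.8, -0.6, 0.9]
opening: 0.086
```

```bash
python3 - <<'E'
from h import *
s=env.observe();sc=env.camera('scene');np.save('sc5.npy',sc,allow_pickle=True)
t=env.camera('top');np.save('t5.npy',t,allow_pickle=True)
cv2.imwrite('pics/x5.png',np.hstack([cv2.resize(sc['image'][140:290,190:310],None,fx=3.3,fy=4,interpolation=cv2.INTER_CUBIC),cv2.resize(t['image'][230:330,250:350],(396,600),interpolation=cv2.INTER_CUBIC)]))
plan([.432,.0563,.2],0,12,1)
E
```

```text
t 16.98 pos [0.4012 0.0569 0.1924] phi -1.5715623082601817 F [ 1.5597  0.2939 -0.7949] op 0.0868 rv [-1.5523 -0.294  -0.29  ]
[[[0.3,0.0,-2.6],[-0.1294,-0.0245,-0.0242],1],[[0.3,0.4,-2.6],[-0.1294,-0.0245,-0.0242],1],[[0.2,0.7,-2.5],[-0.1294,-0.0245,-0.0242],1],[[0.1,1.1,-2.4],[-0.1294,-0.0245,-0.0242],1],[[0.0,1.4,-2.3],[-0.1294,-0.0245,-0.0242],1],[[-0.1,1.6,-2.1],[-0.1294,-0.0245,-0.0242],1],[[-0.2,1.9,-1.8],[-0.1294,-0.0245,-0.0242],1],[[-0.2,2.1,-1.6],[-0.1294,-0.0245,-0.0242],1],[[-0.3,2.3,-1.3],[-0.1294,-0.0245,-0.0242],1],[[-0.4,2.4,-1.0],[-0.1294,-0.0245,-0.0242],1]]
[[[-0.5,2.5,-0.6],[-0.1294,-0.0245,-0.0242],1],[[-0.6,2.6,-0.3],[-0.1294,-0.0245,-0.0242],1]]
```

View pics/x5.png

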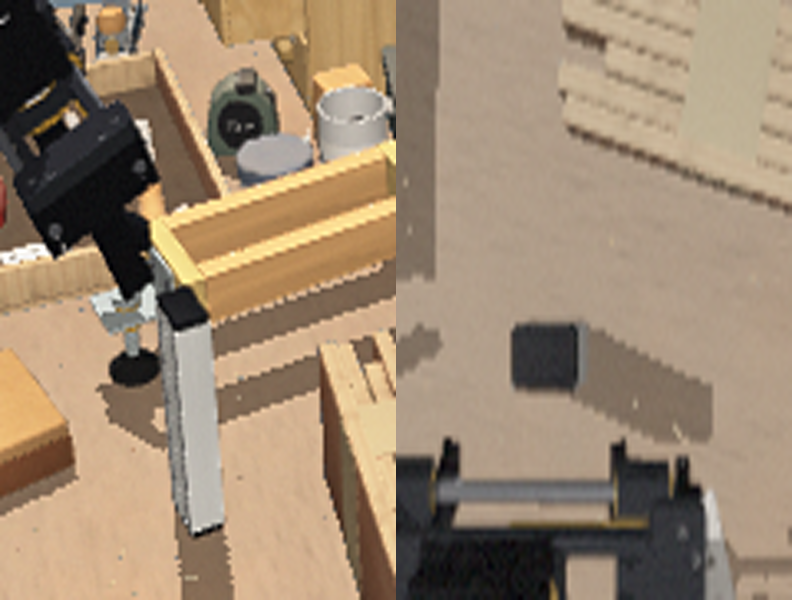

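```bash
python3 - <<'E'
from h import *
t=np.load('t5.npy',allow_pickle=True).item()
for uv in [(287.6-.5,289.2-.5),(279.3,283.7),(296,294.7)]: print(atz(t,uv,.15))
plan([.432,.0563,.2],0,13,1)
E
```

```text
[0.4379 0.0532 0.15  ]
[0.4497 0.0721 0.15  ]
[0.4237 0.0317 0.15  ]
t 16.98 pos [0.4012 0.0569 0.1924] phi -1.5715623082601817 F [ 1.5597  0.2939 -0.7949] op 0.0868 rv [-1.5523 -0.294  -0.29  ]
[[[0.3,0.0,-2.4],[-0.1194,-0.0226,-0.0223],1],[[0.3,0.3,-2.4],[-0.1194,-0.0226,-0.0223],1],[[0.2,0.6,-2.4],[-0.1194,-0.0226,-0.0223],1],[[0.1,0.9,-2.3],[-0.1194,-0.0226,-0.0223],1],[[0.1,1.2,-2.1],[-0.1194,-0.0226,-0.0223],1],[[-0.0,1.4,-2.0],[-0.1194,-0.0226,-0.0223],1],[[-0.1,1.6,-1.8],[-0.1194,-0.0226,-0.0223],1],[[-0.2,1.8,-1.6],[-0.1194,-0.0226,-0.0223],1],[[-0.3,2.0,-1.4],[-0.1194,-0.0226,-0.0223],1],[[-0.3,2.2,-1.1],[-0.1194,-0.0226,-0.0223],1]]
[[[-0.4,2.3,-0.8],[-0.1194,-0.0226,-0.0223],1],[[-0.5,2.3,-0.5],[-0.1194,-0.0226,-0.0223],1],[[-0.5,2.4,-0.3],[-0.1194,-0.0226,-0.0223],1]]
```

Emit:
{"api": "jog_arm", "payload": {
  "steps": [
    [[-3,0,-11],[0,-0.121,0],1],
    [[-2,1,-11],[0,-0.121,0],1],
    [[0,2,-12],[0,-0.121,0],1],
    [[0,0,0],[-0.124,0,0],1],
    [[0,0,0],[-0.124,0,0],1],
    [[0,0,0],[-0.124,0,0],1],
    [[0,0,0],[-0.124,0,0],1],
    [[0,0,0],[-0.124,0,0],1],
    [[0,0,0],[-0.124,0,0],1],
    [[0,0,0],[-0.124,0,0],1]
  ]
}}

```text
time_s: 17.82
eef_pos: [0.4309, 0.0528, 0.2001]
tool_rot: [[0.006, 0.766, -0.643], [-0.001, -0.643, -0.766], [-1.0, 0.005, -0.003]]
ft_force: [0.2, -0.4, -0.5]
opening: 0.0868
```

Emit:
{"api": "jog_arm", "payload": {
  "steps": [
    [[0,0,0],[-0.124,0,0],1],
    [[0,0,0],[-0.124,0,0],1],
    [[0,0,0],[-0.124,0,0],1],
    [[0,0,0],[-0.124,0,0],1],
    [[0,0,0],[-0.124,0,0],1],
    [[0,0,0],[-0.082,0,0],1],
    [[0,0,0],[0,0,0],1]
  ]
}}

```text
time_s: 18.4
eef_pos: [0.4309, 0.0529, 0.2002]
tool_rot: [[0.006, 1.0, 0.002], [-0.001, 0.002, -1.0], [-1.0, 0.006, 0.001]]
ft_force: [0.1, 0.7, -0.1]
opening: 0.087
```

```bash
python3 - <<'E'
from h import *
plan([.436,.053,.12],0,5,1)
E
```

```text
t 18.4 pos [0.4309 0.0529 0.2002] phi 0.0016867139146110554 F [ 0.1034  0.6746 -0.0881] op 0.087 rv [ 0.0017  0.001  -0.006 ]
[[[16.0,0.9,-0.0],[0.0003,0.0002,-0.0012],1],[[16.0,1.0,-0.0],[0.0003,0.0002,-0.0012],1],[[16.0,1.0,-0.0],[0.0003,0.0002,-0.0012],1],[[16.0,1.0,-0.0],[0.0003,0.0002,-0.0012],1],[[16.0,1.0,-0.0],[0.0003,0.0002,-0.0012],1]]
```

Emit:
{"api": "jog_arm", "payload": {
  "steps": [
    [[16,2,0],[0,0,-0.006],1],
    [[20,2.5,0],[0,0,0],1],
    [[20,0,0],[0,0,0],1],
    [[14,0,0],[0,0,0],1],
    [[10,0,0],[0,0,0],0.6],
    [[0,0,0],[0,0,0],0.5],
    [[0,0,0],[0,0,0],0.45],
    [[0,0,0],[0,0,0],0.4],
    [[0,0,0],[0,0,0],0.37],
    [[0,0,0],[0,0,0],0.35]
  ],
  "grip_force": 5
}}

```text
time_s: 19.23
eef_pos: [0.4361, 0.0531, 0.1215]
tool_rot: [[0.002, 1.0, -0.002], [0.0, -0.002, -1.0], [-1.0, 0.002, -0.0]]
ft_force: [0.6, -0.5, 0.5]
opening: 0.0549
```

Emit:
{"api": "jog_arm", "payload": {
  "steps": [
    [[0,0,0],[0,0,0],0.33],
    [[0,0,0],[0,0,0],0.31],
    [[0,0,0],[0,0,0],0.29],
    [[0,0,0],[0,0,0],0.27],
    [[0,0,0],[0,0,0],0.2],
    [[0,0,0],[0,0,0],0.2],
    [[0,0,0],[0,0,0],0.2]
  ]
}}

```text
time_s: 19.82
eef_pos: [0.4356, 0.0529, 0.1208]
tool_rot: [[0.001, 1.0, -0.002], [-0.0, -0.002, -1.0], [-1.0, 0.001, 0.0]]
ft_force: [-1.0, -0.4, 0.5]
opening: 0.0261
```

Emit:
{"api": "jog_arm", "payload": {
  "steps": [
    [[-3,0,0],[0,0,0],0],
    [[-8,0,0],[0,0,0],0],
    [[-15,0,0],[0,0,0],0],
    [[-20,0,0],[0,0,0],0],
    [[-20,0,0],[0,0,0],0],
    [[-20,0,0],[0,0,0],0],
    [[-20,0,0],[0,0,0],0],
    [[-14,0,0],[0,0,0],0],
    [[-6,0,0],[0,0,0],0],
    [[0,0,0],[0,0,0],0]
  ],
  "grip_force": 6
}}

```text
time_s: 20.65
eef_pos: [0.4361, 0.053, 0.2481]
tool_rot: [[0.003, 1.0, -0.002], [0.001, -0.002, -1.0], [-1.0, 0.003, -0.001]]
ft_force: [-0.1, 0.2, -2.2]
opening: 0.0262
```

```bash
python3 - <<'E'
from h import *
plan([.692,.198,.245],-1.553,20,0)
E
```

```text
t 20.65 pos [0.4361 0.053  0.2481] phi -0.002309082119927301 F [-0.1115  0.2207 -2.1763] op 0.0262 rv [ 1.5507 -0.0025 -0.0016]
[[[0.2,12.8,-7.3],[0.0775,-0.0001,-0.0001],0],[[0.2,12.2,-8.2],[0.0775,-0.0001,-0.0001],0],[[0.2,11.5,-9.2],[0.0775,-0.0001,-0.0001],0],[[0.2,10.8,-10.0],[0.0775,-0.0001,-0.0001],0],[[0.2,9.9,-10.8],[0.0775,-0.0001,-0.0001],0],[[0.2,9.1,-11.6],[0.0775,-0.0001,-0.0001],0],[[0.2,8.2,-12.2],[0.0775,-0.0001,-0.0001],0],[[0.2,7.2,-12.8],[0.0775,-0.0001,-0.0001],0],[[0.2,6.2,-13.3],[0.0775,-0.0001,-0.0001],0],[[0.2,5.1,-13.8],[0.0775,-0.0001,-0.0001],0]]
[[[0.2,4.0,-14.1],[0.0775,-0.0001,-0.0001],0],[[0.2,2.9,-14.4],[0.0775,-0.0001,-0.0001],0],[[0.2,1.8,-14.6],[0.0775,-0.0001,-0.0001],0],[[0.2,0.7,-14.7],[0.0775,-0.0001,-0.0001],0],[[0.2,-0.5,-14.7],[0.0775,-0.0001,-0.0001],0],[[0.2,-1.6,-14.6],[0.0775,-0.0001,-0.0001],0],[[0.2,-2.7,-14.4],[0.0775,-0.0001,-0.0001],0],[[0.2,-3.9,-14.2],[0.0775,-0.0001,-0.0001],0],[[0.2,-4.9,-13.9],[0.0775,-0.0001,-0.0001],0],[[0.2,-6.0,-13.4],[0.0775,-0.0001,-0.0001],0]]
```

Holding 2.2 N (the level's weight). Carrying it to the rail's far end.

Emit:
{"api": "jog_arm", "payload": {
  "steps": [
    [[0.2,12.8,-7.3],[0.0775,0,0],0],
    [[0.2,12.2,-8.2],[0.0775,0,0],0],
    [[0.2,11.5,-9.2],[0.0775,0,0],0],
    [[0.2,10.8,-10.0],[0.0775,0,0],0],
    [[0.2,9.9,-10.8],[0.0775,0,0],0],
    [[0.2,9.1,-11.6],[0.0775,0,0],0],
    [[0.2,8.2,-12.2],[0.0775,0,0],0],
    [[0.2,7.2,-12.8],[0.0775,0,0],0],
    [[0.2,6.2,-13.3],[0.0775,0,0],0],
    [[0.2,5.1,-13.8],[0.0775,0,0],0]
  ]
}}

```text
time_s: 21.48
eef_pos: [0.5636, 0.1255, 0.2433]
tool_rot: [[-0.001, 0.71, -0.704], [-0.001, -0.704, -0.71], [-1.0, -0.0, 0.002]]
ft_force: [-0.5, -1.1, -1.8]
opening: 0.0262
```

Emit:
{"api": "jog_arm", "payload": {
  "steps": [
    [[0.2,4.0,-14.1],[0.0775,0,0],0],
    [[0.2,2.9,-14.4],[0.0775,0,0],0],
    [[0.2,1.8,-14.6],[0.0775,0,0],0],
    [[0.2,0.7,-14.7],[0.0775,0,0],0],
    [[0.2,-0.5,-14.7],[0.0775,0,0],0],
    [[0.2,-1.6,-14.6],[0.0775,0,0],0],
    [[0.2,-2.7,-14.4],[0.0775,0,0],0],
    [[0.2,-3.9,-14.2],[0.0775,0,0],0],
    [[0.2,-4.9,-13.9],[0.0775,0,0],0],
    [[0.2,-6.0,-13.4],[0.0775,0,0],0]
  ]
}}

```text
time_s: 22.32
eef_pos: [0.6915, 0.1981, 0.241]
tool_rot: [[-0.002, 0.015, -1.0], [-0.001, -1.0, -0.015], [-1.0, 0.001, 0.002]]
ft_force: [0.6, 0.0, -1.6]
opening: 0.0262
```

Emit:
{"api": "jog_arm", "payload": {
  "steps": [
    [[0,0,0],[0,0,0],0],
    [[0,0,0],[0,0,0],0],
    [[0,0,0],[0,0,0],0]
  ]
}}

```text
time_s: 22.57
eef_pos: [0.6909, 0.1972, 0.2418]
tool_rot: [[-0.001, 0.019, -1.0], [-0.001, -1.0, -0.019], [-1.0, 0.001, 0.001]]
ft_force: [-0.8, -0.7, -2.0]
opening: 0.0266
```

```bash
python3 - <<'E'
from h import *
plan([.692,.198,.205],-1.553,4,0)
s=env.observe();print(s['joint_positions'])
sc=env.camera('scene');t=env.camera('top')
cv2.imwrite('pics/x6.png',np.hstack([cv2.resize(sc['image'][90:240,230:350],None,fx=3.3,fy=4,interpolation=cv2.INTER_CUBIC),cv2.resize(t['image'][150:250,170:270],(396,600),interpolation=cv2.INTER_CUBIC)]))
E
```

```text
t 22.57 pos [0.6909 0.1972 0.2418] phi -1.5513922268576483 F [-0.7771 -0.6854 -1.9926] op 0.0266 rv [ 0.0016  0.001  -0.0014]
[[[9.2,-0.2,-0.3],[0.0004,0.0003,-0.0003],0],[[9.2,-0.2,-0.3],[0.0004,0.0003,-0.0003],0],[[9.2,-0.2,-0.3],[0.0004,0.0003,-0.0003],0],[[9.2,-0.2,-0.3],[0.0004,0.0003,-0.0003],0]]
[-0.7106  0.5924  0.6214  1.1454 -0.3307  1.5008 -1.7015]
```

Emit:
{"api": "jog_arm", "payload": {
  "steps": [
    [[10,0,0],[0,0,0],0],
    [[12,0,0],[0,0,0],0],
    [[8,0,0],[0,0,0],0],
    [[2,0,0],[0,0,0],0],
    [[0,0,0],[0,0,0],0]
  ]
}}

```text
time_s: 23.08
eef_pos: [0.6906, 0.1979, 0.2093]
tool_rot: [[-0.002, 0.019, -1.0], [-0.001, -1.0, -0.019], [-1.0, 0.001, 0.002]]
ft_force: [-0.0, -0.5, -1.5]
opening: 0.0261
```

Emit:
{"api": "jog_arm", "payload": {
  "steps": [
    [[1.5,0,0],[0,0,0],0],
    [[1.5,0,0],[0,0,0],0],
    [[0,0,0],[0,0,0],0]
  ]
}}

```text
time_s: 23.33
eef_pos: [0.6915, 0.1978, 0.2079]
tool_rot: [[0.001, 0.019, -1.0], [-0.0, -1.0, -0.019], [-1.0, 0.0, -0.001]]
ft_force: [-1.0, -0.7, -1.6]
opening: 0.0262
```

Emit:
{"api": "jog_arm", "payload": {
  "steps": [
    [[1.5,0,0],[0,0,0],0],
    [[0,0,0],[0,0,0],0]
  ]
}}

```text
time_s: 23.5
eef_pos: [0.6914, 0.1978, 0.2063]
tool_rot: [[0.001, 0.019, -1.0], [-0.0, -1.0, -0.019], [-1.0, 0.0, -0.001]]
ft_force: [-0.2, 0.1, -3.2]
opening: 0.026
```

Emit:
{"api": "jog_arm", "payload": {
  "steps": [
    [[1.5,0,0],[0,0,0],0],
    [[0,0,0],[0,0,0],0]
  ]
}}

```text
time_s: 23.67
eef_pos: [0.692, 0.1979, 0.2059]
tool_rot: [[0.002, 0.019, -1.0], [0.0, -1.0, -0.019], [-1.0, -0.0, -0.002]]
ft_force: [0.8, 0.3, 4.0]
opening: 0.0261
```

Emit:
{"api": "jog_arm", "payload": {
  "steps": [
    [[1.5,0,0],[0,0,0],0],
    [[0,0,0],[0,0,0],0]
  ]
}}

```text
time_s: 23.83
eef_pos: [0.6924, 0.1978, 0.2051]
tool_rot: [[0.004, 0.019, -1.0], [0.001, -1.0, -0.019], [-1.0, -0.0, -0.004]]
ft_force: [1.0, 0.8, 6.6]
opening: 0.0259
```

Emit:
{"api": "jog_arm", "payload": {
  "steps": [
    [[1,0,0],[0,0,0],0],
    [[0,0,0],[0,0,0],0]
  ]
}}

```text
time_s: 24.0
eef_pos: [0.6925, 0.1979, 0.2044]
tool_rot: [[0.004, 0.019, -1.0], [0.001, -1.0, -0.019], [-1.0, -0.001, -0.004]]
ft_force: [0.4, -0.0, 7.7]
opening: 0.0256
```

Emit:
{"api": "jog_arm", "payload": {
  "steps": [
    [[-1.4,0,11.8],[0,0,0],0],
    [[-1,0,11.8],[0,0,0],0],
    [[1.3,0,11.7],[0,0,0],0],
    [[1.3,0,11.7],[0,0,0],0],
    [[3.4,0,11.4],[0,0,0],0],
    [[3.4,0,11.4],[0,0,0],0]
  ]
}}

```text
time_s: 24.5
eef_pos: [0.6217, 0.1965, 0.1964]
tool_rot: [[0.003, 0.019, -1.0], [0.001, -1.0, -0.019], [-1.0, -0.0, -0.003]]
ft_force: [-0.7, -0.6, 3.5]
opening: 0.0259
```

Emit:
{"api": "jog_arm", "payload": {
  "steps": [
    [[5.2,0,10.5],[0,0,0],0],
    [[5.2,0,10.5],[0,0,0],0],
    [[7,0,9.5],[0,0,0],0],
    [[7,0,9.5],[0,0,0],0]
  ]
}}

```text
time_s: 24.83
eef_pos: [0.5811, 0.1957, 0.1715]
tool_rot: [[0.001, 0.019, -1.0], [0.0, -1.0, -0.019], [-1.0, -0.0, -0.001]]
ft_force: [-1.7, -0.0, 2.6]
opening: 0.0263
```

Emit:
{"api": "jog_arm", "payload": {
  "steps": [
    [[8.6,0,8.1],[0,0,0],0],
    [[8.6,0,8.1],[0,0,0],0],
    [[0,0,0],[0,0,0],0]
  ]
}}

```text
time_s: 25.08
eef_pos: [0.5633, 0.1955, 0.1524]
tool_rot: [[-0.002, 0.019, -1.0], [-0.001, -1.0, -0.019], [-1.0, 0.001, 0.002]]
ft_force: [-0.4, -0.6, -1.3]
opening: 0.0264
```

Emit:
{"api": "jog_arm", "payload": {
  "steps": [
    [[9.9,0,6.5],[0,0,0],0],
    [[9.9,0,6.5],[0,0,0],0],
    [[10.8,0,4.7],[0,0,0],0],
    [[10.8,0,4.7],[0,0,0],0],
    [[0,0,0],[0,0,0],0]
  ]
}}

```text
time_s: 25.5
eef_pos: [0.5416, 0.1948, 0.1101]
tool_rot: [[-0.002, 0.019, -1.0], [-0.002, -1.0, -0.019], [-1.0, 0.002, 0.002]]
ft_force: [-0.6, 0.6, -1.9]
opening: 0.0261
```

Emit:
{"api": "jog_arm", "payload": {
  "steps": [
    [[7,0,2],[0,0,0],0],
    [[5,0,1],[0,0,0],0],
    [[0,0,0],[0,0,0],0]
  ]
}}

```text
time_s: 25.75
eef_pos: [0.5399, 0.1948, 0.0994]
tool_rot: [[0.0, 0.019, -1.0], [-0.001, -1.0, -0.019], [-1.0, 0.001, -0.0]]
ft_force: [1.0, 0.5, -1.3]
opening: 0.0261
```

```bash
python3 - <<'E'
from h import *
s=env.observe();print(s['eef_pos'],s['ft_force'],s['opening'],s['torque'])
sc=env.camera('scene');t=env.camera('top');np.save('sc7.npy',sc,allow_pickle=True);np.save('t7.npy',t,allow_pickle=True)
cv2.imwrite('pics/x7.png',np.hstack([cv2.resize(sc['image'][120:240,200:350],(440,352),interpolation=cv2.INTER_CUBIC),cv2.resize(t['image'][160:300,180:320],(352,352),interpolation=cv2.INTER_CUBIC)]))
E
```

```text
[0.5399 0.1948 0.0994] [ 1.0493  0.5007 -1.3096] 0.026124390341161905 [0.0191 0.2117 0.0127]
```

Emit:
{"api": "jog_arm", "payload": {
  "steps": [
    [[3,0,0.5],[0,0,0],0],
    [[2,0,0.3],[0,0,0],0],
    [[0,0,0],[0,0,0],0]
  ]
}}

```text
time_s: 26.1
eef_pos: [0.5394, 0.1949, 0.095]
tool_rot: [[0.001, 0.019, -1.0], [-0.0, -1.0, -0.019], [-1.0, 0.0, -0.001]]
ft_force: [0.4, 0.1, -0.5]
opening: 0.0259
```

Emit:
{"api": "jog_arm", "payload": {
  "steps": [
    [[2,0,0],[0,0,0],0],
    [[0,0,0],[0,0,0],0]
  ]
}}

```text
time_s: 26.27
eef_pos: [0.5393, 0.1949, 0.0931]
tool_rot: [[0.001, 0.019, -1.0], [-0.0, -1.0, -0.019], [-1.0, 0.0, -0.001]]
ft_force: [0.1, 0.2, -1.3]
opening: 0.0259
```

Emit:
{"api": "jog_arm", "payload": {
  "steps": [
    [[1.5,0,0],[0,0,0],0],
    [[0,0,0],[0,0,0],0]
  ]
}}

```text
time_s: 26.43
eef_pos: [0.5393, 0.1949, 0.0916]
tool_rot: [[0.001, 0.019, -1.0], [-0.0, -1.0, -0.019], [-1.0, 0.0, -0.001]]
ft_force: [0.3, 0.9, 0.2]
opening: 0.026
```

Emit:
{"api": "jog_arm", "payload": {
  "steps": [
    [[1.5,0,0],[0,0,0],0],
    [[0,0,0],[0,0,0],0]
  ]
}}

```text
time_s: 26.6
eef_pos: [0.5392, 0.1949, 0.0901]
tool_rot: [[0.0, 0.019, -1.0], [-0.0, -1.0, -0.019], [-1.0, 0.0, -0.0]]
ft_force: [0.0, -0.6, -1.0]
opening: 0.0259
```

Emit:
{"api": "jog_arm", "payload": {
  "steps": [
    [[1.5,0,0],[0,0,0],0],
    [[0,0,0],[0,0,0],0]
  ]
}}

```text
time_s: 26.77
eef_pos: [0.5392, 0.1949, 0.0885]
tool_rot: [[0.0, 0.019, -1.0], [-0.0, -1.0, -0.019], [-1.0, 0.0, -0.0]]
ft_force: [-1.1, 1.3, -0.7]
opening: 0.026
```

Emit:
{"api": "jog_arm", "payload": {
  "steps": [
    [[1.5,0,0],[0,0,0],0],
    [[0,0,0],[0,0,0],0]
  ]
}}

```text
time_s: 26.93
eef_pos: [0.5392, 0.195, 0.087]
tool_rot: [[0.0, 0.019, -1.0], [-0.0, -1.0, -0.019], [-1.0, 0.0, -0.0]]
ft_force: [0.0, -0.7, -0.7]
opening: 0.0258
```

Emit:
{"api": "jog_arm", "payload": {
  "steps": [
    [[1.5,0,0],[0,0,0],0],
    [[0,0,0],[0,0,0],0]
  ]
}}

```text
time_s: 27.1
eef_pos: [0.5393, 0.1949, 0.0856]
tool_rot: [[0.001, 0.019, -1.0], [-0.0, -1.0, -0.019], [-1.0, 0.0, -0.001]]
ft_force: [0.2, -0.5, -1.5]
opening: 0.0261
```

```bash
python3 - <<'E'
from h import *
s=env.observe();print(s['eef_pos'],s['ft_force'],s['opening'],s['torque'])
sc=env.camera('scene');t=env.camera('top');np.save('sc7.npy',sc,allow_pickle=True);np.save('t7.npy',t,allow_pickle=True)
a=sc['image'][150:230,205:325]
cv2.imwrite('pics/x7.png',cv2.resize(a,(795,530),interpolation=cv2.INTER_CUBIC))
E
```

```text
[0.5393 0.1949 0.0856] [ 0.2257 -0.5188 -1.508 ] 0.02612537151314844 [0.0712 0.1781 0.0191]
```

Emit:
{"api": "jog_arm", "payload": {
  "steps": [
    [[1.5,0,0],[0,0,0],0],
    [[0,0,0],[0,0,0],0],
    [[0,0,0],[0,0,0],0]
  ]
}}

```text
time_s: 27.45
eef_pos: [0.5393, 0.1949, 0.0842]
tool_rot: [[0.001, 0.019, -1.0], [-0.0, -1.0, -0.019], [-1.0, 0.0, -0.0]]
ft_force: [-0.5, -0.1, -0.7]
opening: 0.0261
```

Emit:
{"api": "jog_arm", "payload": {
  "steps": [
    [[1.5,0,0],[0,0,0],0],
    [[0,0,0],[0,0,0],0],
    [[0,0,0],[0,0,0],0]
  ]
}}

```text
time_s: 27.7
eef_pos: [0.5393, 0.1949, 0.0827]
tool_rot: [[0.0, 0.019, -1.0], [-0.0, -1.0, -0.019], [-1.0, 0.0, -0.0]]
ft_force: [0.2, -0.3, -0.5]
opening: 0.0259
```

Emit:
{"api": "jog_arm", "payload": {
  "steps": [
    [[1.5,0,0],[0,0,0],0],
    [[0,0,0],[0,0,0],0],
    [[0,0,0],[0,0,0],0]
  ]
}}

```text
time_s: 27.95
eef_pos: [0.5393, 0.195, 0.0812]
tool_rot: [[0.001, 0.019, -1.0], [-0.0, -1.0, -0.019], [-1.0, 0.0, -0.001]]
ft_force: [0.3, 0.3, -0.4]
opening: 0.026
```

Emit:
{"api": "jog_arm", "payload": {
  "steps": [
    [[1.5,0,0],[0,0,0],0],
    [[0,0,0],[0,0,0],0],
    [[0,0,0],[0,0,0],0]
  ]
}}

```text
time_s: 28.2
eef_pos: [0.5393, 0.1949, 0.0797]
tool_rot: [[0.0, 0.019, -1.0], [-0.0, -1.0, -0.019], [-1.0, 0.0, -0.0]]
ft_force: [0.6, -0.5, -1.0]
opening: 0.026
```

Emit:
{"api": "jog_arm", "payload": {
  "steps": [
    [[1.5,0,0],[0,0,0],0],
    [[0,0,0],[0,0,0],0],
    [[0,0,0],[0,0,0],0]
  ]
}}

```text
time_s: 28.45
eef_pos: [0.5395, 0.195, 0.0786]
tool_rot: [[0.001, 0.018, -1.0], [-0.0, -1.0, -0.018], [-1.0, 0.0, -0.001]]
ft_force: [-0.3, -0.9, 2.2]
opening: 0.026
```

```bash
python3 - <<'E'
from h import *
s=env.observe();print(s['eef_pos'],s['ft_force'],s['opening'],s['torque'])
sc=env.camera('scene');np.save('sc7.npy',sc,allow_pickle=True)
a=sc['image'][150:230,205:325]
cv2.imwrite('pics/x7.png',cv2.resize(a,(795,530),interpolation=cv2.INTER_CUBIC))
# predicted pixels of base / top edges of level's -y side for full-down pose
for x in (.525,.56,.6,.64,.675):
    y=.1964+.018*(x-.6)-.013
    print(x,proj(sc,[x,y,.083]),proj(sc,[x,y,.123]))
E
```

```text
[0.5395 0.195  0.0786] [-0.3447 -0.9151  2.2227] 0.02596132512598892 [-0.1264  0.3084  0.0268]
0.525 [261.3875 206.824 ] [260.1465 193.1785]
0.56 [273.6906 203.4331] [272.6797 189.8777]
0.6 [287.4302 199.6462] [286.6706 186.193 ]
0.64 [300.8392 195.9504] [300.3189 182.5985]
0.675 [312.3101 192.7889] [311.99   179.5247]
```

Emit:
{"api": "jog_arm", "payload": {
  "steps": [
    [[1,0,0],[0,0,0],0],
    [[0,0,0],[0,0,0],0]
  ]
}}

```text
time_s: 28.67
eef_pos: [0.5397, 0.195, 0.0778]
tool_rot: [[0.001, 0.018, -1.0], [0.0, -1.0, -0.018], [-1.0, -0.0, -0.001]]
ft_force: [-0.4, -1.0, 5.8]
opening: 0.0262
```

```bash
python3 - <<'E'
from h import *
sc=np.load('sc7.npy',allow_pickle=True).item()['image']
for u in (275,287,300,308):
    print(u,[(v,tuple(int(k) for k in sc[v,u])) for v in range(174,210,2)])
t=env.camera('top');np.save('t7.npy',t,allow_pickle=True)
for x in (.6,.65):
    c=proj(t,[x,.1964+.018*(x-.6),.123]);print(x,c)
    v=int(round(c[1]));print([(u,tuple(int(k) for k in t['image'][v,u])) for u in range(int(c[0])-12,int(c[0])+13)])
E
```

```text
275 [(174, (31, 27, 25)), (176, (34, 31, 30)), (178, (38, 34, 34)), (180, (33, 30, 32)), (182, (25, 21, 22)), (184, (17, 17, 16)), (186, (14, 13, 12)), (188, (17, 15, 16)), (190, (17, 14, 15)), (192, (31, 31, 32)), (194, (178, 186, 189)), (196, (169, 176, 180)), (198, (176, 186, 190)), (200, (178, 186, 189)), (202, (65, 64, 63)), (204, (65, 107, 148)), (206, (90, 142, 188)), (208, (88, 142, 189))]
287 [(174, (65, 60, 59)), (176, (31, 27, 26)), (178, (35, 32, 30)), (180, (18, 17, 17)), (182, (16, 14, 16)), (184, (79, 76, 77)), (186, (15, 13, 13)), (188, (10, 10, 11)), (190, (188, 196, 200)), (192, (176, 183, 187)), (194, (177, 184, 187)), (196, (178, 187, 191)), (198, (112, 112, 114)), (200, (165, 185, 202)), (202, (90, 141, 190)), (204, (90, 143, 190)), (206, (79, 127, 171)), (208, (80, 130, 175))]
300 [(174, (172, 180, 186)), (176, (179, 190, 200)), (178, (217, 241, 252)), (180, (246, 248, 249)), (182, (248, 251, 252)), (184, (170, 177, 180)), (186, (181, 190, 195)), (188, (175, 182, 186)), (190, (178, 186, 190)), (192, (183, 191, 194)), (194, (171, 179, 181)), (196, (215, 224, 229)
[... 1085 characters left out ...]
 115, 122)), (241, (134, 155, 175)), (242, (137, 158, 178)), (243, (133, 156, 176))]
0.65 [231.2373 202.7242]
[(219, (82, 94, 100)), (220, (85, 98, 112)), (221, (94, 109, 125)), (222, (88, 104, 119)), (223, (93, 108, 124)), (224, (88, 105, 123)), (225, (92, 105, 123)), (226, (88, 104, 119)), (227, (118, 130, 142)), (228, (216, 221, 223)), (229, (216, 221, 223)), (230, (217, 223, 225)), (231, (215, 221, 223)), (232, (214, 221, 222)), (233, (214, 220, 223)), (234, (213, 219, 220)), (235, (213, 219, 221)), (236, (216, 222, 224)), (237, (214, 218, 220)), (238, (105, 109, 110)), (239, (114, 117, 119)), (240, (109, 115, 125)), (241, (135, 155, 174)), (242, (133, 152, 173)), (243, (135, 154, 175))]
```

Emit:
{"api": "jog_arm", "payload": {
  "steps": [
    [[-0.8,0,0],[0,0,0],0.5],
    [[0,0,0],[0,0,0],0.6],
    [[0,0,0],[0,0,0],0.6],
    [[0,0,0],[0,0,0],0.6],
    [[0,0,0],[0,0,0],0.6],
    [[-15,0,0],[0,0,0],0.6],
    [[-30,0,0],[0,0,0],0.6],
    [[-35,0,0],[0,0,0],0.5],
    [[-30,0,0],[0,0,0],0.5]
  ]
}}

```text
time_s: 29.47
eef_pos: [0.5391, 0.1947, 0.1898]
tool_rot: [[0.001, 0.018, -1.0], [-0.001, -1.0, -0.018], [-1.0, 0.001, -0.001]]
ft_force: [0.5, 0.8, 0.6]
opening: 0.0466
```

```bash
python3 - <<'E'
from h import *
s=env.observe();t=env.camera('top');sc=env.camera('scene');np.save('t8.npy',t,allow_pickle=True);np.save('sc8.npy',sc,allow_pickle=True)
for x in (.55,.6,.65):
    c=proj(t,[x,.1964+.018*(x-.6),.123]);v=int(round(c[1]));print(x,c,[int(k) for k in t['image'][v,int(c[0])-7:int(c[0])+12].mean(1)])
w=env.camera('wrist');w['T']=wristT(w,s);np.save('w8.npy',w,allow_pickle=True)
for x in (.53,.567,.6,.633,.67): print(x,proj(w,[x,.1945,.123],w['T']),proj(sc,[x,.1945,.123]))
plan([.4515,.231,.19],.381,16,.5)
E
```

```text
0.55 [230.9544 242.6054] [123, 106, 77, 54, 134, 220, 217, 186, 40, 38, 38, 41, 43, 45, 42, 41, 39, 43, 43]
0.6 [231.0964 222.5798] [99, 107, 107, 129, 213, 121, 131, 156, 180, 174, 126, 99, 159, 170, 92, 91, 104, 122, 123]
0.65 [231.2373 202.7242] [106, 104, 106, 130, 219, 220, 220, 219, 217, 218, 216, 216, 221, 218, 106, 115, 118, 155, 155]
0.53 [321.6967 264.2361] [260.1064 190.7083]
0.567 [322.8061 206.3107] [273.3349 187.3841]
0.6 [323.8686 150.8337] [284.8877 184.4811]
0.633 [325.0077  91.3562] [296.2159 181.6344]
0.67 [326.3867  19.354 ] [308.6581 178.5079]
t 29.62 pos [0.5405 0.1954 0.1903] phi -1.5522207667048564 F [-0.441   0.8306 -0.8687] op 0.0442 rv [-1.9332 -0.0048 -0.0027]
[[[0.0,-2.3,5.5],[-0.1208,-0.0003,-0.0002],0.5],[[0.0,-3.0,5.2],[-0.1208,-0.0003,-0.0002],0.5],[[0.0,-3.6,4.8],[-0.1208,-0.0003,-0.0002],0.5],[[0.0,-4.1,4.3],[-0.1208,-0.0003,-0.0002],0.5],[[0.0,-4.6,3.8],[-0.1208,-0.0003,-0.0002],0.5],[[0.0,-5.0,3.2],[-0.1208,-0.0003,-0.0002],0.5],[[0.0,-5.4,2.6],[-0.1208,-0.0003,-0.0002],0.5],[[0.0,-5.7,1.9],[-0.1208,-0.0003,-0.0002],0.5],[[0.0,-5.9,1.2],[-0.1208,-0.0003,-0.0002],0.5],[[0.0,-6.0,0.5],[-0.1208,-0.0003,-0.0002],0.5]]
[[[0.0,-6.0,-0.2],[-0.1208,-0.0003,-0.0002],0.5],[[0.0,-5.9,-0.9],[-0.1208,-0.0003,-0.0002],0.5],[[0.0,-5.8,-1.6],[-0.1208,-0.0003,-0.0002],0.5],[[0.0,-5.5,-2.3],[-0.1208,-0.0003,-0.0002],0.5],[[0.0,-5.2,-3.0],[-0.1208,-0.0003,-0.0002],0.5],[[0.0,-4.8,-3.6],[-0.1208,-0.0003,-0.0002],0.5]]
```

```bash
cat >> h.py <<'E'
def prof(w,T,y0,z=.119,xs=np.arange(.555,.641,.001),yaw=.018):
    """blue/green along the vial, averaged over +-3 mm across"""
    im=w['image'].astype(np.float32);out=[]
    for x in xs:
        P=[proj(w,[x,y0+yaw*(x-.6)+dy,z],T) for dy in (-.003,-.0015,0,.0015,.003)]
        m=cv2.remap(im,np.float32([[p[0] for p in P]]),np.float32([[p[1] for p in P]]),cv2.INTER_LINEAR)[0].mean(0)
        out.append((round(float(x)*1000),*[int(k) for k in m]))
    return out
E
python3 - <<'E'
from h import *
w=np.load('w8.npy',allow_pickle=True).item();im=w['image']
for x in (.6,.65):
    p=proj(w,[x,.1945,.123],w['T']);v=int(p[1]);print(x,p,[(u,*[int(k) for k in im[v,u]]) for u in range(int(p[0])-40,int(p[0])+41,4)])
print(prof(w,w['T'],.1955)[::2])
E
```

```text
0.6 [323.8686 150.8337] [(283, 109, 125, 142), (287, 108, 125, 142), (291, 109, 126, 143), (295, 109, 126, 142), (299, 159, 185, 209), (303, 246, 249, 250), (307, 242, 246, 246), (311, 188, 201, 203), (315, 126, 232, 215), (319, 251, 254, 254), (323, 253, 254, 254), (327, 242, 251, 251), (331, 111, 203, 182), (335, 188, 202, 203), (339, 245, 249, 249), (343, 244, 248, 248), (347, 110, 128, 144), (351, 109, 127, 143), (355, 109, 126, 142), (359, 110, 128, 143), (363, 108, 125, 141)]
0.65 [325.6272  59.0107] [(285, 107, 124, 141), (289, 106, 123, 140), (293, 108, 124, 140), (297, 108, 125, 142), (301, 243, 247, 248), (305, 249, 251, 252), (309, 250, 252, 252), (313, 249, 251, 252), (317, 249, 251, 252), (321, 248, 250, 251), (325, 248, 251, 251), (329, 248, 251, 251), (333, 246, 248, 249), (337, 248, 251, 251), (341, 249, 251, 251), (345, 231, 237, 238), (349, 110, 126, 142), (353, 109, 126, 142), (357, 110, 126, 143), (361, 109, 126, 142), (365, 109, 125, 142)]
[(555, 246, 249, 249), (557, 242, 247, 247), (559, 244, 250, 250), (561, 127, 237, 219), (563, 138, 242, 228), (565, 137, 242, 228), (567, 138, 243, 228), (569, 138, 242, 228), (571, 138, 243, 228), (573, 138, 242, 228), (575, 139, 243, 228), (577, 139, 243, 228), (579, 65, 78, 76), (581, 122, 232, 213), (583, 139, 243, 229), (585, 140, 243, 229), (587, 140, 243, 230), (589, 140, 243, 230), (591, 138, 242, 228), (593, 154, 246, 236), (595, 231, 251, 249), (597, 236, 252, 250), (599, 236, 252, 250), (601, 215, 234, 231), (603, 208, 233, 230), (605, 151, 246, 235), (607, 140, 243, 229), (609, 143, 243, 230), (611, 144, 243, 231), (613, 144, 244, 231), (615, 144, 244, 231), (617, 144, 244, 231), (619, 145, 244, 231), (621, 163, 240, 230), (623, 249, 252, 252), (625, 233, 238, 239), (627, 247, 250, 250), (629, 247, 250, 250), (631, 247, 249, 250), (633, 247, 250, 250), (635, 247, 250, 250), (637, 247, 250, 250), (639, 247, 250, 250)]
```

Emit:
{"api": "jog_arm", "payload": {
  "steps": [
    [[0,-2.3,5.5],[-0.1208,0,0],0.5],
    [[0,-3.0,5.2],[-0.1208,0,0],0.5],
    [[0,-3.6,4.8],[-0.1208,0,0],0.5],
    [[0,-4.1,4.3],[-0.1208,0,0],0.5],
    [[0,-4.6,3.8],[-0.1208,0,0],0.5],
    [[0,-5.0,3.2],[-0.1208,0,0],0.5],
    [[0,-5.4,2.6],[-0.1208,0,0],0.5],
    [[0,-5.7,1.9],[-0.1208,0,0],0.5],
    [[0,-5.9,1.2],[-0.1208,0,0],0.5],
    [[0,-6.0,0.5],[-0.1208,0,0],0.5]
  ]
}}

```text
time_s: 30.45
eef_pos: [0.4827, 0.2171, 0.1866]
tool_rot: [[-0.001, 0.943, -0.332], [-0.001, -0.332, -0.943], [-1.0, -0.001, 0.002]]
ft_force: [0.0, 0.9, -0.5]
opening: 0.0433
```

Emit:
{"api": "jog_arm", "payload": {
  "steps": [
    [[0,-6.0,-0.2],[-0.1208,0,0],0.5],
    [[0,-5.9,-0.9],[-0.1208,0,0],0.5],
    [[0,-5.8,-1.6],[-0.1208,0,0],0.5],
    [[0,-5.5,-2.3],[-0.1208,0,0],0.5],
    [[0,-5.2,-3.0],[-0.1208,0,0],0.5],
    [[0,-4.8,-3.6],[-0.1208,0,0],0.5],
    [[0,0,0],[0,0,0],0.5],
    [[0,0,0],[0,0,0],0.5]
  ]
}}

```text
time_s: 31.12
eef_pos: [0.4498, 0.2304, 0.1872]
tool_rot: [[-0.001, 0.93, 0.368], [-0.001, 0.368, -0.93], [-1.0, -0.001, 0.001]]
ft_force: [0.1, -0.0, 0.3]
opening: 0.044
```

```bash
python3 - <<'E'
from h import *
plan([.4515,.2313,.103],.381,5,.5)
s=env.observe();print(s['joint_positions'])
w=env.camera('wrist');T=wristT(w,s)
print(proj(w,[.4515,.2313,.125],T),proj(w,[.4515-.0123,.2313+.0306,.125],T))
b=prof(w,T,.1945);print(b[::3])
E
```

```text
t 31.12 pos [0.4498 0.2304 0.1872] phi 0.37737742936528756 F [ 0.1274 -0.0349  0.255 ] op 0.044 rv [-0.0036  0.0007  0.0009]
[[[16.8,0.4,-0.1],[-0.0007,0.0001,0.0002],0.5],[[16.8,0.4,-0.1],[-0.0007,0.0001,0.0002],0.5],[[16.8,0.4,-0.0],[-0.0007,0.0001,0.0002],0.5],[[16.8,0.4,-0.0],[-0.0007,0.0001,0.0002],0.5],[[16.8,0.4,-0.0],[-0.0007,0.0001,0.0002],0.5]]
[-0.9464  0.0777  0.4043  1.827  -0.0316  1.2443 -0.1556]
[324.9226 252.3548] [324.7666 199.0032]
[(555, 59, 95, 115), (558, 55, 85, 102), (561, 31, 31, 32), (564, 48, 46, 46), (567, 62, 58, 57), (570, 62, 58, 57), (573, 62, 58, 57), (576, 62, 59, 59), (579, 62, 66, 69), (582, 62, 73, 79), (585, 62, 79, 89), (588, 63, 88, 102), (591, 63, 96, 115), (594, 64, 103, 124), (597, 64, 107, 131), (600, 64, 108, 132), (603, 64, 108, 131), (606, 64, 107, 131), (609, 63, 108, 131), (612, 62, 105, 128), (615, 58, 98, 119), (618, 54, 92, 112), (621, 54, 90, 110), (624, 52, 83, 100), (627, 50, 75, 89), (630, 49, 70, 82), (633, 48, 65, 74), (636, 43, 53, 59), (639, 39, 42, 44)]
```

Emit:
{"api": "jog_arm", "payload": {
  "steps": [
    [[20,1,0],[-0.003,0,0],0.5],
    [[20,1,0],[0,0,0],0.5],
    [[18,0,0],[0,0,0],0.5],
    [[14,0,0],[0,0,0],0.5],
    [[8,0,0],[0,0,0],0.5],
    [[4,0,0],[0,0,0],0.4],
    [[0,0,0],[0,0,0],0.3],
    [[0,0,0],[0,0,0],0.2],
    [[0,0,0],[0,0,0],0],
    [[0,0,0],[0,0,0],0]
  ],
  "grip_force": 25
}}

```text
time_s: 32.0
eef_pos: [0.4526, 0.2316, 0.1048]
tool_rot: [[0.002, 0.927, 0.374], [0.001, 0.374, -0.927], [-1.0, 0.002, 0.0]]
ft_force: [-0.7, 0.0, -0.4]
opening: 0.018
```

Emit:
{"api": "jog_arm", "payload": {
  "steps": [
    [[0,0,0],[0,0,0],0],
    [[0,0,0],[0,0,0],0],
    [[0,0,0],[0,0,0],0]
  ]
}}

```text
time_s: 32.25
eef_pos: [0.4524, 0.2315, 0.1046]
tool_rot: [[0.001, 0.927, 0.374], [0.0, 0.374, -0.927], [-1.0, 0.001, 0.0]]
ft_force: [-1.0, -0.2, 4.8]
opening: 0.0107
```

Emit:
{"api": "jog_arm", "payload": {
  "steps": [
    [[0,0,0],[0.06,0,0],0],
    [[0,0,0],[0.11,0,0],0],
    [[0,0,0],[0.11,0,0],0],
    [[0,0,0],[0.11,0,0],0],
    [[0,0,0],[0.11,0,0],0]
  ]
}}

```text
time_s: 32.67
eef_pos: [0.45, 0.2311, 0.1044]
tool_rot: [[-0.004, 0.993, -0.121], [-0.001, -0.121, -0.993], [-1.0, -0.004, 0.002]]
ft_force: [-15.6, -4.0, 19.7]
opening: 0.011
```

Emit:
{"api": "jog_arm", "payload": {
  "steps": [
    [[0,0,0],[0.1,0,0],0],
    [[0,0,0],[0.11,0,0],0],
    [[0,0,0],[0.11,0,0],0],
    [[0,0,0],[0.11,0,0],0],
    [[0,0,0],[0.11,0,0],0],
    [[0,0,0],[0.11,0,0],0]
  ]
}}

```text
time_s: 33.17
eef_pos: [0.4471, 0.2325, 0.1043]
tool_rot: [[-0.009, 0.718, -0.695], [-0.0, -0.696, -0.718], [-1.0, -0.007, 0.007]]
ft_force: [-28.9, -1.8, 25.9]
opening: 0.011
```

```bash
python3 - <<'E'
from h import *
s=env.observe();print(s['joint_positions'],s['ft_force'],s['torque'],s['opening'],s['eef_pos'],np.arctan2(s['tool_rot'][1][1],s['tool_rot'][0][1]))
t=env.camera('top');b=prof(t,None,.1955,xs=np.arange(.556,.626,.002));print([(k[0],k[1]) for k in b])
E
```

```text
[-1.0344  0.1719  0.5139  1.9264 -0.101   1.0756 -1.2472] [-28.8958  -1.8469  25.9043] [-0.1907  6.719   0.28  ] 0.011011863207053062 [0.4471 0.2325 0.1043] -0.7691809473376741
[(556, 215), (558, 216), (560, 208), (562, 186), (564, 172), (566, 143), (568, 121), (570, 112), (572, 113), (574, 113), (576, 112), (578, 111), (580, 109), (582, 103), (584, 85), (586, 97), (588, 108), (590, 113), (592, 112), (594, 111), (596, 143), (598, 173), (600, 188), (602, 191), (604, 186), (606, 154), (608, 123), (610, 110), (612, 114), (614, 114), (616, 114), (618, 114), (620, 114), (622, 114), (624, 112)]
```

Emit:
{"api": "jog_arm", "payload": {
  "steps": [
    [[0,0,0],[0,0,0],0.3],
    [[0,0,0],[0,0,0],0.35],
    [[0,0,0],[0,0,0],0.35],
    [[0,0,0],[0,0,0],0.35],
    [[0,0,0],[0,0,0],0.35]
  ]
}}

```text
time_s: 33.63
eef_pos: [0.4524, 0.231, 0.104]
tool_rot: [[0.001, 0.72, -0.694], [-0.0, -0.694, -0.72], [-1.0, 0.001, -0.0]]
ft_force: [-1.1, -0.0, -0.0]
opening: 0.0295
```

```bash
python3 - <<'E'
from h import *
s=env.observe();print(s['joint_positions'],s['ft_force'],s['torque'],s['opening'],s['eef_pos'],s['tool_rot'],np.arctan2(s['tool_rot'][1][1],s['tool_rot'][0][1]))
t=env.camera('top');np.save('t9.npy',t,allow_pickle=True);b=prof(t,None,.1955,xs=np.arange(.576,.616,.002));print([(k[0],k[1]) for k in b])
E
```

```text
[-1.0322  0.1743  0.5165  1.9248 -0.0971  1.0663 -1.2421] [-1.0843 -0.0233 -0.0488] [-0.0533  0.0871  0.0092] 0.029494462215716433 [0.4524 0.231  0.104 ] [[ 0.0009  0.7201 -0.6939]
 [-0.0004 -0.6939 -0.7201]
 [-1.      0.0009 -0.0004]] -0.766848673326873
[(576, 112), (578, 112), (580, 110), (582, 102), (584, 86), (586, 98), (588, 109), (590, 113), (592, 113), (594, 138), (596, 168), (598, 188), (600, 192), (602, 191), (604, 175), (606, 135), (608, 110), (610, 109), (612, 113), (614, 114), (616, 115)]
```

Emit:
{"api": "jog_arm", "payload": {
  "steps": [
    [[0,-4.5,-1.9],[0,0,0],0.35],
    [[0,0,0],[0,0,0],0.35],
    [[0,0,0],[0,0,0],0],
    [[0,0,0],[0,0,0],0],
    [[0,0,0],[0,0,0],0],
    [[0,0,0],[0,0,0],0],
    [[0,0,0],[0,0,0],0]
  ]
}}

```text
time_s: 34.27
eef_pos: [0.4499, 0.236, 0.104]
tool_rot: [[0.0, 0.721, -0.693], [0.0, -0.693, -0.721], [-1.0, -0.0, -0.0]]
ft_force: [-1.7, 1.4, 0.6]
opening: 0.0111
```

Emit:
{"api": "jog_arm", "payload": {
  "steps": [
    [[0,0,0],[0.06,0,0],0],
    [[0,0,0],[0.11,0,0],0],
    [[0,0,0],[0.11,0,0],0],
    [[0,0,0],[0.11,0,0],0],
    [[0,0,0],[0.11,0,0],0]
  ]
}}

```text
time_s: 34.68
eef_pos: [0.4498, 0.2363, 0.104]
tool_rot: [[-0.0, 0.295, -0.955], [0.0, -0.955, -0.295], [-1.0, -0.0, 0.0]]
ft_force: [-2.2, 1.6, 1.4]
opening: 0.0111
```

Well centred now (2 N). Finish the turn, let the bubble settle, and read.

Emit:
{"api": "jog_arm", "payload": {
  "steps": [
    [[0,0,0],[0.11,0,0],0],
    [[0,0,0],[0.11,0,0],0],
    [[0,0,0],[0.11,0,0],0],
    [[0,0,0],[0.11,0,0],0],
    [[0,0,0],[0.06,0,0],0],
    [[0,0,0],[0,0,0],0],
    [[0,0,0],[0,0,0],0],
    [[0,0,0],[0,0,0],0],
    [[0,0,0],[0,0,0],0],
    [[0,0,0],[0,0,0],0]
  ]
}}

```text
time_s: 35.52
eef_pos: [0.4498, 0.2365, 0.104]
tool_rot: [[-0.0, -0.191, -0.982], [0.001, -0.982, 0.191], [-1.0, -0.001, 0.0]]
ft_force: [-3.4, 5.0, 0.9]
opening: 0.0106
```

Emit:
{"api": "jog_arm", "payload": {
  "steps": [
    [[0,0,0],[0,0,0],0],
    [[0,0,0],[0,0,0],0],
    [[0,0,0],[0,0,0],0],
    [[0,0,0],[0,0,0],0],
    [[0,0,0],[0,0,0],0],
    [[0,0,0],[0,0,0],0],
    [[0,0,0],[0,0,0],0]
  ]
}}

```text
time_s: 36.1
eef_pos: [0.4498, 0.2365, 0.104]
tool_rot: [[-0.0, -0.191, -0.982], [0.001, -0.982, 0.191], [-1.0, -0.001, 0.0]]
ft_force: [-4.1, 3.7, -0.2]
opening: 0.0108
```

```bash
python3 - <<'E'
from h import *
s=env.observe();print(s['joint_positions'][6],s['ft_force'],s['opening'],s['eef_pos'],np.arctan2(s['tool_rot'][1][1],s['tool_rot'][0][1]))
w=env.camera('wrist');T=wristT(w,s);np.save('w10.npy',w,allow_pickle=True)
for x in (.56,.59,.62): print(proj(w,[x,.1955,.125],T))
print([(k[0],k[1],k[2]) for k in prof(w,T,.1955,xs=np.arange(.556,.626,.002),z=.121)])
t=env.camera('top');b=prof(t,None,.1955,xs=np.arange(.556,.626,.002));print([(k[0],k[1]) for k in b])
E
```

```text
-2.2271191448447776 [-4.1391  3.7364 -0.2142] 0.010755937477725222 [0.4498 0.2365 0.104 ] -1.7630817766916023
[377.6128  -9.4867]
[ 362.943  -112.7554]
[ 346.493 -228.556]
[(556, 249, 251), (558, 181, 182), (560, 0, 0), (562, 0, 0), (564, 0, 0), (566, 0, 0), (568, 0, 0), (570, 0, 0), (572, 0, 0), (574, 0, 0), (576, 0, 0), (578, 0, 0), (580, 0, 0), (582, 0, 0), (584, 0, 0), (586, 0, 0), (588, 0, 0), (590, 0, 0), (592, 0, 0), (594, 0, 0), (596, 0, 0), (598, 0, 0), (600, 0, 0), (602, 0, 0), (604, 0, 0), (606, 0, 0), (608, 0, 0), (610, 0, 0), (612, 0, 0), (614, 0, 0), (616, 0, 0), (618, 0, 0), (620, 0, 0), (622, 0, 0), (624, 0, 0)]
[(556, 216), (558, 216), (560, 215), (562, 213), (564, 209), (566, 170), (568, 133), (570, 112), (572, 112), (574, 112), (576, 113), (578, 113), (580, 112), (582, 109), (584, 86), (586, 95), (588, 110), (590, 136), (592, 181), (594, 189), (596, 191), (598, 189), (600, 176), (602, 140), (604, 118), (606, 96), (608, 88), (610, 95), (612, 109), (614, 110), (616, 112), (618, 112), (620, 112), (622, 111), (624, 112)]
```

Emit:
{"api": "jog_arm", "payload": {
  "steps": [
    [[0,0,0],[0,0,0],0.3],
    [[0,0,0],[0,0,0],0.35],
    [[0,0,0],[0,0,0],0.35],
    [[0,0,0],[0,0,0],0.35],
    [[-10,0,0],[0,0,0],0.35],
    [[-20,0,0],[0,0,0],0.35],
    [[-25,0,0],[0,0,0],0.3],
    [[-15,0,0],[0,0,0],0.2],
    [[0,0,0],[-0.1,0,0],0],
    [[0,0,0],[-0.11,0,0],0]
  ]
}}

```text
time_s: 37.03
eef_pos: [0.451, 0.236, 0.176]
tool_rot: [[0.003, 0.019, -1.0], [0.001, -1.0, -0.019], [-1.0, -0.001, -0.003]]
ft_force: [0.2, -0.3, -1.1]
opening: 0.0136
```

```bash
python3 - <<'E'
from h import *
plan([.550,.197,.165],-1.553,8,0)
t=env.camera('top');b=prof(t,None,.1955,xs=np.arange(.576,.616,.002));print([(k[0],k[1]) for k in b])
E
```

```text
t 37.03 pos [0.451 0.236 0.176] phi -1.5522337193141453 F [ 0.2423 -0.2943 -1.0564] op 0.0136 rv [ 0.0008 -0.0026  0.0014]
[[[1.4,5.1,-12.3],[0.0001,-0.0003,0.0002],0],[[1.4,5.1,-12.3],[0.0001,-0.0003,0.0002],0],[[1.4,5.1,-12.3],[0.0001,-0.0003,0.0002],0],[[1.4,5.1,-12.3],[0.0001,-0.0003,0.0002],0],[[1.4,5.1,-12.3],[0.0001,-0.0003,0.0002],0],[[1.4,5.1,-12.3],[0.0001,-0.0003,0.0002],0],[[1.4,5.1,-12.3],[0.0001,-0.0003,0.0002],0],[[1.4,5.1,-12.3],[0.0001,-0.0003,0.0002],0]]
[(576, 113), (578, 112), (580, 111), (582, 110), (584, 87), (586, 96), (588, 111), (590, 136), (592, 181), (594, 189), (596, 190), (598, 189), (600, 176), (602, 140), (604, 117), (606, 96), (608, 87), (610, 95), (612, 109), (614, 111), (616, 112)]
```

Emit:
{"api": "jog_arm", "payload": {
  "steps": [
    [[1.4,5.1,-12.3],[0,0,0],0],
    [[1.4,5.1,-12.3],[0,0,0],0],
    [[1.4,5.1,-12.3],[0,0,0],0],
    [[1.4,5.1,-12.3],[0,0,0],0],
    [[1.4,5.1,-12.3],[0,0,0],0],
    [[1.4,5.1,-12.3],[0,0,0],0],
    [[1.4,5.1,-12.3],[0,0,0],0],
    [[1.4,5.1,-12.3],[0,0,0],0],
    [[0,0,0],[0,0,0],0],
    [[0,0,0],[0,0,0],0]
  ]
}}

```text
time_s: 37.92
eef_pos: [0.5493, 0.1958, 0.163]
tool_rot: [[0.0, 0.012, -1.0], [-0.001, -1.0, -0.012], [-1.0, 0.001, -0.0]]
ft_force: [-0.3, 0.5, -0.6]
opening: 0.0002
```

```bash
python3 - <<'E'
from h import *
s=env.observe();print(s['eef_pos'],s['opening'])
w=env.camera('wrist');T=wristT(w,s);im=w['image']
print([(k[0],k[1]) for k in prof(w,T,.1955,xs=np.arange(.556,.626,.002))])
# rail and level edges across, just beyond far end of level and on it
for x,z in ((.655,.125),(.68,.085)):
    print(x,[(round(y,3),[int(k) for k in im[int(p[1]),int(p[0])]]) for y in np.arange(.178,.217,.002) for p in [proj(w,[x,y,z],T)] if 0<=p[1]<480])
E
```

```text
[0.5493 0.1958 0.163 ] 0.0002497636010732876
[(556, 196), (558, 225), (560, 204), (562, 248), (564, 129), (566, 129), (568, 139), (570, 139), (572, 139), (574, 139), (576, 140), (578, 140), (580, 140), (582, 134), (584, 88), (586, 130), (588, 152), (590, 228), (592, 233), (594, 234), (596, 234), (598, 233), (600, 159), (602, 139), (604, 143), (606, 116), (608, 133), (610, 144), (612, 145), (614, 145), (616, 145), (618, 146), (620, 146), (622, 146), (624, 148)]
0.655 [(np.float64(0.178), [113, 130, 146]), (np.float64(0.18), [113, 130, 147]), (np.float64(0.182), [113, 130, 146]), (np.float64(0.184), [226, 231, 232]), (np.float64(0.186), [251, 252, 253]), (np.float64(0.188), [251, 252, 253]), (np.float64(0.19), [249, 251, 252]), (np.float64(0.192), [248, 250, 250]), (np.float64(0.194), [251, 253, 253]), (np.float64(0.196), [249, 251, 252]), (np.float64(0.198), [250, 252, 252]), (np.float64(0.2), [250, 252, 252]), (np.float64(0.202), [251, 253, 253]), (np.float64(0.204), [251, 252, 253]), (np.float64(0.206), [250, 252, 252]), (np.float64(0.208), [251, 252, 252]), (np.float64(0.21), [112,
[... 181 characters left out ...]
4(0.18), [108, 125, 143]), (np.float64(0.182), [108, 126, 143]), (np.float64(0.184), [109, 126, 143]), (np.float64(0.186), [84, 95, 107]), (np.float64(0.188), [82, 94, 106]), (np.float64(0.19), [82, 93, 107]), (np.float64(0.192), [108, 138, 167]), (np.float64(0.194), [119, 154, 187]), (np.float64(0.196), [142, 186, 225]), (np.float64(0.198), [147, 192, 229]), (np.float64(0.2), [145, 191, 228]), (np.float64(0.202), [146, 190, 228]), (np.float64(0.204), [145, 190, 227]), (np.float64(0.206), [143, 187, 225]), (np.float64(0.208), [139, 183, 222]), (np.float64(0.21), [165, 217, 245]), (np.float64(0.212), [105, 122, 139]), (np.float64(0.214), [106, 123, 140]), (np.float64(0.216), [105, 121, 138])]
```

Emit:
{"api": "jog_arm", "payload": {
  "steps": [
    [[10,-2,0],[0,0,0],0],
    [[12,0,0],[0,0,0],0],
    [[8,0,0],[0,0,0],0],
    [[4,0,0],[0,0,0],0],
    [[0,0,0],[0,0,0],0]
  ]
}}

```text
time_s: 38.38
eef_pos: [0.5481, 0.1982, 0.1273]
tool_rot: [[-0.002, 0.015, -1.0], [-0.002, -1.0, -0.015], [-1.0, 0.002, 0.002]]
ft_force: [-0.1, 0.7, 0.3]
opening: 0.0008
```

Emit:
{"api": "jog_arm", "payload": {
  "steps": [
    [[1.5,0,0],[0,0,0],0],
    [[0,0,0],[0,0,0],0]
  ]
}}

```text
time_s: 38.55
eef_pos: [0.5492, 0.1984, 0.1274]
tool_rot: [[0.001, 0.014, -1.0], [-0.0, -1.0, -0.014], [-1.0, 0.0, -0.001]]
ft_force: [-0.0, 0.5, -0.0]
opening: 0.0006
```

Emit:
{"api": "jog_arm", "payload": {
  "steps": [
    [[1,0,0],[0,0,0],0],
    [[0,0,0],[0,0,0],0]
  ]
}}

```text
time_s: 38.72
eef_pos: [0.5493, 0.1984, 0.1266]
tool_rot: [[0.001, 0.014, -1.0], [-0.0, -1.0, -0.014], [-1.0, 0.0, -0.001]]
ft_force: [0.3, -0.2, -0.0]
opening: 0.0005
```

Emit:
{"api": "jog_arm", "payload": {
  "steps": [
    [[1,0,0],[0,0,0],0],
    [[0,0,0],[0,0,0],0]
  ]
}}

```text
time_s: 38.88
eef_pos: [0.5492, 0.1984, 0.1254]
tool_rot: [[0.001, 0.014, -1.0], [-0.0, -1.0, -0.014], [-1.0, 0.0, -0.001]]
ft_force: [0.4, 0.0, 0.3]
opening: 0.0004
```

Emit:
{"api": "jog_arm", "payload": {
  "steps": [
    [[1,0,0],[0,0,0],0],
    [[0,0,0],[0,0,0],0]
  ]
}}

```text
time_s: 39.05
eef_pos: [0.5491, 0.1984, 0.1242]
tool_rot: [[0.0, 0.014, -1.0], [-0.0, -1.0, -0.014], [-1.0, 0.0, -0.0]]
ft_force: [0.6, 0.4, -0.4]
opening: 0.0004
```

Emit:
{"api": "jog_arm", "payload": {
  "steps": [
    [[0.7,0,0],[0,0,0],0],
    [[0,0,0],[0,0,0],0]
  ]
}}

```text
time_s: 39.22
eef_pos: [0.5491, 0.1984, 0.1236]
tool_rot: [[0.0, 0.014, -1.0], [-0.0, -1.0, -0.014], [-1.0, 0.0, -0.0]]
ft_force: [0.4, -0.5, -0.5]
opening: 0.0003
```

Emit:
{"api": "jog_arm", "payload": {
  "steps": [
    [[1,0,0],[0,0,0],0],
    [[0,0,0],[0,0,0],0]
  ]
}}

```text
time_s: 39.38
eef_pos: [0.5491, 0.1984, 0.1225]
tool_rot: [[0.0, 0.014, -1.0], [-0.0, -1.0, -0.014], [-1.0, 0.0, -0.0]]
ft_force: [-1.1, 0.1, 0.8]
opening: -0.0001
```

Emit:
{"api": "jog_arm", "payload": {
  "steps": [
    [[1,0,0],[0,0,0],0],
    [[0,0,0],[0,0,0],0]
  ]
}}

```text
time_s: 39.55
eef_pos: [0.5491, 0.1984, 0.1215]
tool_rot: [[0.0, 0.014, -1.0], [-0.0, -1.0, -0.014], [-1.0, 0.0, -0.0]]
ft_force: [0.1, 0.1, 0.4]
opening: 0.0004
```

Emit:
{"api": "jog_arm", "payload": {
  "steps": [
    [[1,0,0],[0,0,0],0],
    [[0,0,0],[0,0,0],0]
  ]
}}

```text
time_s: 39.72
eef_pos: [0.5491, 0.1983, 0.1205]
tool_rot: [[0.0, 0.014, -1.0], [-0.0, -1.0, -0.014], [-1.0, 0.0, -0.0]]
ft_force: [-0.0, 0.1, 0.4]
opening: 0.0004
```

Emit:
{"api": "jog_arm", "payload": {
  "steps": [
    [[1,0,0],[0,0,0],0],
    [[0,0,0],[0,0,0],0],
    [[1,0,0],[0,0,0],0],
    [[0,0,0],[0,0,0],0]
  ]
}}

```text
time_s: 40.05
eef_pos: [0.5491, 0.1983, 0.1185]
tool_rot: [[0.0, 0.014, -1.0], [-0.0, -1.0, -0.014], [-1.0, 0.0, -0.0]]
ft_force: [-0.7, -0.1, -0.1]
opening: 0.0006
```

Emit:
{"api": "jog_arm", "payload": {
  "steps": [
    [[1,0,0],[0,0,0],0],
    [[0,0,0],[0,0,0],0]
  ]
}}

```text
time_s: 40.22
eef_pos: [0.5491, 0.1983, 0.1175]
tool_rot: [[0.0, 0.014, -1.0], [-0.0, -1.0, -0.014], [-1.0, 0.0, -0.0]]
ft_force: [-0.1, 0.4, 0.1]
opening: 0.0009
```

Emit:
{"api": "jog_arm", "payload": {
  "steps": [
    [[1,0,0],[0,0,0],0],
    [[0,0,0],[0,0,0],0]
  ]
}}

```text
time_s: 40.38
eef_pos: [0.5491, 0.1984, 0.1165]
tool_rot: [[0.0, 0.014, -1.0], [-0.0, -1.0, -0.014], [-1.0, 0.0, -0.0]]
ft_force: [0.2, 0.5, -0.4]
opening: 0.0
```

Emit:
{"api": "jog_arm", "payload": {
  "steps": [
    [[1,0,0],[0,0,0],0],
    [[0,0,0],[0,0,0],0],
    [[1,0,0],[0,0,0],0],
    [[0,0,0],[0,0,0],0]
  ]
}}

```text
time_s: 40.72
eef_pos: [0.5492, 0.1984, 0.1162]
tool_rot: [[0.0, 0.014, -1.0], [0.001, -1.0, -0.014], [-1.0, -0.001, -0.0]]
ft_force: [-7.9, -1.7, 16.5]
opening: 0.0003
```

Emit:
{"api": "jog_arm", "payload": {
  "steps": [
    [[1,0,0],[0,0,0],0],
    [[0,0,0],[0,0,0],0]
  ]
}}

```text
time_s: 40.88
eef_pos: [0.5492, 0.1985, 0.1161]
tool_rot: [[0.0, 0.014, -1.0], [0.001, -1.0, -0.014], [-1.0, -0.001, -0.0]]
ft_force: [-11.1, -3.5, 25.4]
opening: -0.0001
```

Emit:
{"api": "jog_arm", "payload": {
  "steps": [
    [[1,0,0],[0,0,0],0],
    [[0,0,0],[0,0,0],0]
  ]
}}

```text
time_s: 41.05
eef_pos: [0.5493, 0.1985, 0.116]
tool_rot: [[0.0, 0.014, -1.0], [0.002, -1.0, -0.014], [-1.0, -0.002, -0.0]]
ft_force: [-14.9, -4.4, 35.3]
opening: 0.0009
```

Emit:
{"api": "jog_arm", "payload": {
  "steps": [
    [[-2.6,0,0],[0,0,0],0],
    [[0,0,0],[0,0,0],0],
    [[0,0,0],[0,0,0],0]
  ]
}}

```text
time_s: 41.3
eef_pos: [0.5497, 0.1986, 0.1162]
tool_rot: [[0.002, 0.014, -1.0], [0.001, -1.0, -0.014], [-1.0, -0.001, -0.002]]
ft_force: [-2.9, 0.1, 11.2]
opening: 0.0004
```

```bash
python3 - <<'E'
from h import *
s=env.observe();print(s['eef_pos'],s['ft_force'])
w=env.camera('wrist');T=wristT(w,s);im=w['image']
print([(k[0],k[1]) for k in prof(w,T,.1965,xs=np.arange(.566,.626,.002))])
p=[proj(w,[.6,.1965,.119],T),proj(w,[.6,.1965,.111],T)];print(p)
sc=env.camera('scene')
a=cv2.resize(im,(480,360));b=cv2.resize(sc['image'][140:240,190:330],(504,360)) 
cv2.imwrite('pics/fin.png',np.vstack([np.pad(cv2.resize(im[0:300,170:470],(400,400)),((0,0),(0,104),(0,0))),b])[:,:][:760])
cv2.imwrite('pics/fin2.png',np.hstack([cv2.resize(im[0:300,200:450],(330,396)),cv2.resize(sc['image'][140:240,190:305],(455,396),interpolation=cv2.INTER_CUBIC)]))
E
```

```text
[0.5497 0.1986 0.1162] [-2.9287  0.1273 11.2071]
[(566, 117), (568, 129), (570, 129), (572, 130), (574, 130), (576, 130), (578, 131), (580, 131), (582, 117), (584, 93), (586, 114), (588, 141), (590, 226), (592, 235), (594, 235), (596, 240), (598, 229), (600, 148), (602, 131), (604, 135), (606, 88), (608, 125), (610, 137), (612, 137), (614, 138), (616, 138), (618, 138), (620, 139), (622, 140), (624, 141), (626, 131)]
[array([327.8982, 180.2648]), array([327.666 , 178.5371])]
```

View pics/fin2.png

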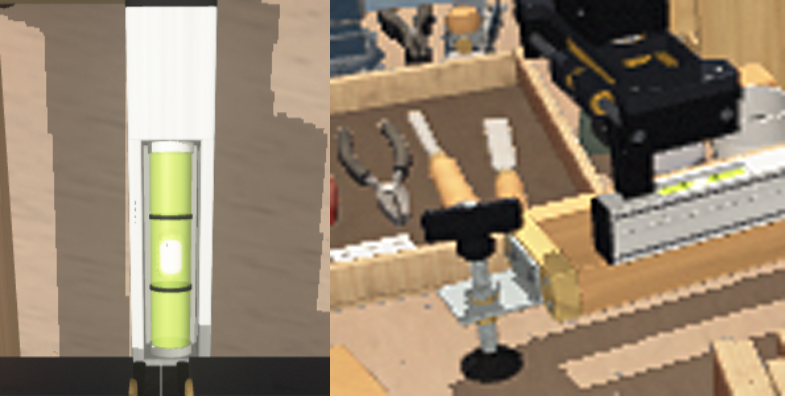

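Emit:
{"api": "jog_arm", "payload": {
  "steps": [
    [[0,0,0],[0,0,0],0],
    [[0,0,0],[0,0,0],0],
    [[0,0,0],[0,0,0],0],
    [[0,0,0],[0,0,0],0],
    [[0,0,0],[0,0,0],0],
    [[0,0,0],[0,0,0],0],
    [[0,0,0],[0,0,0],0],
    [[0,0,0],[0,0,0],0]
  ]
}}

```text
time_s: 42.07
eef_pos: [0.5497, 0.1986, 0.1162]
tool_rot: [[0.002, 0.014, -1.0], [0.0, -1.0, -0.014], [-1.0, -0.0, -0.002]]
ft_force: [-2.5, -0.7, 11.3]
opening: 0.0008
```

```bash
python3 - <<'E'
from h import *
s=env.observe();print(s['ft_force'],s['time_s'])
if 7<s['ft_force'][2]<20: print(env.job_done())
E
```

```text
[-2.5483 -0.6542 11.3214] 42.0667
the job is handed in; nothing more can be done
None
```

The level is standing lengthways on the right rail with its bubble between the lines, and I handed the job in at 42 s while still pressing on it. No verdict was reported.

- **Placing:** My first grasps missed and tipped the level onto its side on the table. The fingertips do not reach 19 mm past the reported TCP. They end several mm short of it. I stood the level on its end, regripped it by its sides, laid it down along the right rail and let go.
- **Levelling:** I turned the wing knob about 2.1 rad clockwise in two grips. The first grip was about 5 mm off the knob's axis and pushed sideways with up to 29 N, so I recentred for the second grip.
- **Last checks:** The bubble is about 0.6 mm from the middle in the wrist image, both before and while pressing. The press is steady at 11.3 N, so the level bears on the rail with about 13 N. It sits about 4 mm off the rail's centre line and roughly 10 mm off its middle.
- **Off plan:** The press briefly reached 35 N while I was finding contact, below the 60 N limit, before I backed it off. The top camera's y positions near the shelf read about 4 mm lower than the arm's own.
- **Not re-measured:** I went nowhere near the tape roll or the pencil, but did not measure their positions again at the end.

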